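Pack up the table grill and lock its pan stand

ROBOT

A 7-joint arm with a two-finger parallel gripper is mounted at the origin on the work surface. World frame = base frame: x ahead of the robot, y to its left, z up, the work surface at z = 0. Lengths are in m, angles in rad, forces in N, time in s.
With the tool pointing down it reaches from about 0.35 to 0.9 m from the base axis. Payload 8.1 kg.
Tool frame: the origin (TCP) lies on the centre line of the jaws, within the pads' length; the fingertips stand arm.tips_ahead ahead of it and the grasp point (between the pads) lies 8 mm behind it (arm.tips_ahead is the distance from the TCP to the fingertips, in m); z points along the fingers, y is the direction in which the jaws open and shut (so a half turn about z gives the same grasp; the last joint's range is limited). The gripper opens to 92 mm and grips with 3 to 60 N. Pads are 19 mm wide; open, the fingers measure 130 mm over their backs; the gripper's body (75 mm by 190 mm) begins 47 mm behind the grasp point.
Start: joints at [-1.369, 0.434, 0.025, 1.573, -0.012, 1.134, -0.075], TCP at [0.188, 0.596, 0.238] pointing down, gripper open.
Joint ranges: [-2.62, 2.62], [-0.44, 2.09], [-1.27, 1.32], [0.08, 2.57], [-1.32, 4.46], [0.12, 2], [-2.74, 2.74]. Speed limits (rad/s): [2.22, 2.22, 3.01, 3.01, 3.14, 3.14, 3.14].

INTERFACE

Orientations are given as a rotation vector (axis times angle).
In Python, from cell import arm gives the robot as it stands. The module is installed in compiled form; this text tells all that it offers.
- The arm moves only by the tool jog_arm, never from a script. Its argument "moves" is a list of rows, each an object with "twist": the turn, a rotation vector about the tool's x, y, z in units of 10 degrees (1.0 is 10 degrees), a list of three; "xyz": the shift along the tool's x, y, z in units of 60 mm (1.0 is 60 mm), a list of three; "grip": the closure, from -1 (fully open) to 1 (shut). A call has 1 to 5 rows; each row is the pose to reach, as a shift and turn from the pose commanded when the call began, along the tool's axes at that moment; what a row does not reach only later rows make up. A row lasts 1/8 s, in which the tool goes at most 62.5 mm and 10.7 degrees, less where a joint would pass 70% of its speed; a pose out of reach is approached as far as the arm can. A call with a gripper value outside its range is refused whole. The fingers move at their own pace and stop on an object; "force" is the grip in N (left out, the last holds). Time passes only in rows, so rows that repeat a pose let the fingers close. It gives the time, the measured TCP pose, the force and the opening at its end, in the units of the state.
- arm.observe(): the state, without advancing time (a new reading comes with each control period).
- arm.get_image(name): name is "scene" or "side" or "wrist"; returns the picture (420x560x3 uint8, blue, green, red); there is no depth.
- arm.camera_params(name): a dict with "mtx" (3x3 intrinsics, pixels), "k1" (the pictures are not rectified: a ray, as slopes to the right and down, at radius r is drawn at 1 + k1 r^2 times it, then the intrinsics apply), "T" (4x4, takes a point from camera to world coordinates); the wrist camera has in their place "T_tool_cam" (4x4, takes a point from camera to tool coordinates, whose origin is the TCP and whose axes are the flange's). Camera axes: x right, y down, z forward; pixel columns grow to the right and rows downward; lengths in m; the calibration is good to about 2 mm. A picture is of the moment at which its call begins: read the wrist's pose just before it. camera_params takes no time and is no camera call.
- arm.sign_off(): hands the job in, once; it reports no verdict.
The state is a dict: "clock": time; "joints": joint angles; "dq": joint speeds; "joint_efforts": joint torques, N m; "position": TCP position; "ee_rot": TCP orientation; "force": force on the tool from outside, world axes, zero at the start; "ft_torque": the same for the moment, N m; "width": opening from 0.0 (shut) to 1.0 (fully open).
Only numpy, scipy, OpenCV 4.12 (cv2) and the standard library are available. Lean on these libraries where they do the work, as an engineer would, in place of code of your own. Each camera call takes 0.05 s, during which the arm holds its last target. There are 200 camera calls.

TASK

Pack up the table grill after lunch. Push the telescopic pan stand fully home, innermost tube first, then fit the open-ended spanner on the square of its stem with the handle on the shelf against the stop, so that the stem is held and does not turn along while you swing the locknut clockwise by its pin until it is tight. Afterwards lay the spanner back flat on its wooden rest, put every bread end lying about into the grey scrap bin (at any time), and leave the other tableware alone.

Things in the scene. Friction and masses are not known exactly. Their poses are not given: they have to be found in the camera images.
- stand: Fixed dark steel base of the telescopic pan stand, a plate 110 x 245 x 12 mm. Origin: on the table on the upright axis of the stand (all the turning and sliding parts of the stand lie on this axis). Its +y axis points from the upright axis to the spanner shelf; its z is up.
- inner_tube (a joint): How far (m) the innermost, thinnest tube (with the black cap) stands out of the middle tube. 0 = fully home; up to 0.085. Slides down with about 4 N.
- middle_tube (a joint): How far (m) the middle tube (with the dark collar) stands out of the outer tube. 0 = fully home; up to 0.075. Slides down with about 10 N, so a push on the cap moves the inner tube first, then the middle one. Both stay where they are left.
- cap_top (a point): Centre of the flat top of the black cap (34 mm across, 18 mm high) on the inner tube. 155 mm above the table when both tubes are home.
- collar (a point): Centre of the dark collar (40 mm across, 12 mm high) at the top of the middle tube; 131 mm above the table when home.
- stem (a joint): Turn (rad, counter-clockwise seen from above) of the stem, the upright part that carries the tubes: 0 = its flats are square to the base. It turns in the base with 0.35 N m of friction and is dragged round with the locknut (which takes 1 N m to turn on it) unless a spanner on its flats holds it (with the spanner fitted some 0.2 rad of play remains).
- stem_flats (a point): Centre of the square part of the stem (30 x 30 mm, from 56 to 82 mm above the table), at 62 mm above the table, where the middle of the seated spanner lies. Its x and y axes are square to the flats. Below it is a round shoulder, 54 mm across, top at 56 mm, on which the jaw rests; above it the outer tube, 38 mm across, up to 125 mm.
- locknut (a joint): Turn (rad) of the locknut on the stem, growing clockwise seen from above. About 0 to 0.3 = loose, 1.5 = tight against its hard stop.
- nut_pin (a point): On the axis of the upright steel pin (16 mm diameter, from 44 to 95 mm above the table) at the end of the locknut's brass arm, 95 mm from the stand's axis; this point is 78 mm above the table. The arm under it lies 32 to 44 mm above the table. Pushing the pin round the stand's axis, clockwise from above, tightens the nut.
- spanner_shelf (a point): Centre of the top (56 mm above the table, 22 mm along the stand's y) of the shelf that carries the spanner handle, 170 mm from the stand's axis. A stop lug stands on it to 84 mm above the table, its face 15 mm from this point in the stand's +x: the spanner handle lies between this face and the open -x side, pointing radially out, and bears on the lug when the nut is tightened clockwise.
- spanner_mid (a point): Loose open-ended flat steel spanner, 220 g, 12 mm thick, 227 mm long. This point: on the handle (16 mm wide, from -110 to +50 mm along x, 24 mm round end centred at -112 mm), half-way up the thickness, near its centre of mass. +x points along the spanner to the jaw, z up as it lies.
- spanner_jaw (a point): Centre of the spanner's jaw when on the flats, 85 mm from spanner_mid along its +x, half-way up. The slot is 33.5 mm wide, open to +x, reaching from 18 mm behind this point to its mouth 18 mm ahead; outside width of the jaw 54 mm. Axes as spanner_mid.
- rest_mid (a point): Where spanner_mid lies when the spanner lies on its fixed wooden rest: 34 mm above the table, over the middle of the rest. The rest is a plate 116 x 60 x 6 mm with two cross bars 45 mm either side of the middle (x axis), tops 28 mm above the table, with 8 mm lips at their ends leaving 44 mm between; between the bars there is room for fingers. The spanner starts along its x axis, jaw to +x.
- grill: Fixed aluminium table grill with a stone slab on top; 150 x 240 mm, stone top 75 mm above the table. Origin under its centre on the table; the 240 mm lie along y.
- bin: Fixed grey open scrap bin, 110 (x) x 150 (y) x 85 mm high, walls 4 mm. Origin under its centre on the table.
- crust0_mid (a point): Centre (half-way up) of a hard dry bread end, a brown rounded block 46 long, 32 wide, 28 high mm (long along its x), 30 g, starting on the grill stone. Absent in some starts.
- crust1_mid (a point): Centre (half-way up) of a hard dry bread end, a brown rounded block 42 long, 30 wide, 26 high mm (long along its x), 30 g, starting on the grill stone. Absent in some starts.
- crust2_mid (a point): Centre (half-way up) of a hard dry bread end, a brown rounded block 50 long, 32 wide, 28 high mm (long along its x), 30 g, starting on the grill stone. Absent in some starts.
- crust3_mid (a point): Centre (half-way up) of a hard dry bread end, a brown rounded block 40 long, 34 wide, 26 high mm (long along its x), 30 g, starting on the grill stone. Absent in some starts.
- bottle: Bystander, leave alone: clear bottle, yellow cap, 240 mm high, 72 mm across. Origin under its centre.
- glass: Bystander, leave alone: drinking glass, 100 mm high, 64 mm across. Origin under its centre.
- mug: Bystander, leave alone: white mug, 85 mm high, 80 mm across. Origin under its centre.
- shaker: Bystander, leave alone: salt shaker, 70 mm high, 38 mm across. Origin under its centre.
Not all that is in view belongs to the job. Leave any yellow look-alike of the part that bears crust1_mid alone.

How it is judged:
On the way, in this order (a step that is already met when the one before it is completed fails the run):
1. the inner tube is fully home (value of joint inner_tube below 0.004 m), for 0.1 s.
2. the middle tube is fully home too (value of joint each of inner_tube, middle_tube below 0.004 m), for 0.2 s.
3. with the locknut still loose, the spanner sits on the flats of the stem (distance between spanner_jaw and stem_flats below 0.012 m and angle between spanner_jaw's own z axis and vertical below 0.15 rad and value of joint locknut below 0.6 rad), for 0.2 s.
4. the locknut is tight while the spanner holds the stem (distance between spanner_jaw and stem_flats below 0.012 m and angle between spanner_jaw's own z axis and vertical below 0.15 rad and value of joint locknut above 1.35 rad and value of joint stem between -0.35 and 0.35 rad), for 0.2 s.
At the end, for the whole second after the job is handed in: Both tubes within 4 mm of home, locknut turned beyond 1.35 rad, stem within 0.35 rad of square to the base, every bread end in the bin below its rim, the spanner lying flat and still on its rest (middle within 25 mm of the middle of the rest) (all of step 2 and value of joint locknut above 1.35 rad and value of joint stem between -0.35 and 0.35 rad and x of crust0_mid in the frame of bin between -0.055 and 0.055 m and y of crust0_mid in the frame of bin between -0.075 and 0.075 m and z of each of crust0_mid, crust1_mid, crust2_mid, crust3_mid in the frame of bin below 0.085 m and x of crust1_mid in the frame of bin between -0.055 and 0.055 m and y of crust1_mid in the frame of bin between -0.075 and 0.075 m and x of crust2_mid in the frame of bin between -0.055 and 0.055 m and y of crust2_mid in the frame of bin between -0.075 and 0.075 m and x of crust3_mid in the frame of bin between -0.055 and 0.055 m and y of crust3_mid in the frame of bin between -0.075 and 0.075 m and horizontal distance between spanner_mid and rest_mid below 0.025 m and z of spanner_mid in the frame of rest_mid between -0.006 and 0.01 m and angle between spanner_mid's own z axis and vertical below 0.12 rad and linear speed of spanner below 0.02 m/s); the robot touches nothing.
It fails at once if the stem is turned more than 0.35 rad from square (value of joint stem above 0.35 rad or value of joint stem below -0.35 rad).
It fails at once if the middle tube is pushed in before the inner one is home (value of joint inner_tube above 0.008 m and distance of collar from where it was at the start of the episode above 0.01 m).
It fails at once if a bystander is moved more than 4 cm (distance of any of bottle, glass, mug, shaker from where it was at the start of the episode above 0.04 m).
Of crust0, crust1, crust2, crust3 only 2 to 4 are there at a start; the rules pass over those that are not, and their reading is None.
At some moment in a run one of crust0, crust1, crust2, crust3 may be knocked a few centimetres aside while the robot is not near it.
Once in a run the grip may slacken for a moment while it holds something.
It also fails if it takes over 210 s, if anything falls off the work surface, if the arm or the gripper's body presses on something with over 40 N, if the wrist force passes 120 N, or if a joint passes its speed limit or range.

## Working session

There is one attempt and no reset: what is moved stays moved. The work goes in short steps, Python scripts to look and compute and a tool call to move; the robot and the scene stay as the last step left them, time stands still between calls to the robot, and variables do not carry over. Pictures are saved under pics/ and viewed, about 12 in all and at most 16, crops included, and the job is handed in when it is done.

Besides the shell and the picture viewer there is one more tool, called after "Request:" as name([rows], argument=value, ...), one row to a line, values as JSON. jog_arm: Moves the arm, as the interface text tells. Its arguments: {"type":"object","properties":{"moves":{"type":"array","items":{"type":"object","properties":{"twist":{"type":"array","items":{"type":"number"}},"xyz":{"type":"array","items":{"type":"number"}},"grip":{"type":"number"}}}},"force":{"type":"number"}},"required":["moves"]}

```bash
mkdir -p pics; cat > h.py <<'E'
import numpy as np, cv2
from scipy.spatial.transform import Rotation as R
from cell import arm
def cam(name, st=None):
    p=arm.camera_params(name)
    if name=="wrist":
        T=np.eye(4);T[:3,:3]=R.from_rotvec(st["ee_rot"]).as_matrix();T[:3,3]=st["position"]
        p["T"]=T@np.array(p["T_tool_cam"])
    p["K"]=np.array(p["mtx"]);p["T"]=np.array(p["T"]);return p
def proj(p,P):
    P=np.atleast_2d(P);c=(P-p["T"][:3,3])@p["T"][:3,:3];s=c[:,:2]/c[:,2:]
    s=s*(1+p["k1"]*(s**2).sum(1,keepdims=True))
    return s@p["K"][:2,:2].T+p["K"][:2,2]
def pix(p,uv,z):
    uv=np.atleast_2d(uv).astype(float);d=(uv-p["K"][:2,2])@np.linalg.inv(p["K"][:2,:2]).T;s=d.copy()
    for _ in range(20): s=d/(1+p["k1"]*(s**2).sum(1,keepdims=True))
    r=np.c_[s,np.ones(len(s))]@p["T"][:3,:3].T;o=p["T"][:3,3]
    return o+r*((z-o[2])/r[:,2])[:,None]
def togo(target,rv=None,st=None):
    "shift in tool units (60mm) from measured pose"
    st=st or arm.observe();M=R.from_rotvec(st["ee_rot"])
    return M.inv().apply(np.array(target)-st["position"])/0.06
E
python3 - <<'E'
from h import *
st=arm.observe();print(st, arm.tips_ahead)
for n in("scene","side","wrist"):
    s=arm.observe();im=arm.get_image(n);cv2.imwrite(f"pics/{n}0.png",im);p=cam(n,s);print(n,p["T"].round(3).tolist(),p["K"].round(1).tolist(),p["k1"])
a=cv2.imread("pics/scene0.png");
cv2.imwrite("pics/scene0b.png",cv2.resize(a,(800,600),interpolation=cv2.INTER_CUBIC))
a=cv2.imread("pics/side0.png");
cv2.imwrite("pics/side0b.png",cv2.resize(a,(800,600),interpolation=cv2.INTER_CUBIC))
E
```

```text
{'clock': 0.0, 'joints': array([-1.36861452,  0.43520241,  0.02497124,  1.57407924, -0.01156738,
        1.13397534, -0.07511212]), 'dq': array([ 1.09861169e-03,  3.94778701e-05, -5.01531662e-05,  4.96947206e-04,
       -7.41157477e-04,  2.84665220e-04,  6.12285147e-05]), 'joint_efforts': array([ 3.66086817e-05, -6.67846227e+01,  9.84453522e-01, -3.14441299e+01,
       -6.07317151e-02,  4.32168797e-02,  1.88557487e-04]), 'position': array([0.18747127, 0.5957217 , 0.23696462]), 'ee_rot': array([-4.76992397e-01, -3.10510424e+00,  2.38556774e-03]), 'force': array([-1.23714784, -0.02356913,  0.76172685]), 'ft_torque': array([ 0.01712858, -0.00436362,  0.00816253]), 'width': 1.0009450399180433} 0.011
scene [[0.165, 0.67, -0.724, 1.197], [0.986, -0.11, 0.124, -0.125], [0.004, -0.734, -0.679, 0.739], [0.0, 0.0, 0.0, 1.0]] [[379.8, 0.0, 276.5], [0.0, 379.8, 208.6], [0.0, 0.0, 1.0]] -0.00356358177881674
side [[0.732, -0.475, 0.488, 0.005], [-0.681, -0.528, 0.508, -0.516], [0.016, -0.704, -0.71, 0.853], [0.0, 0.0, 0.0, 1.0]] [[468.4, 0.0, 278.0], [0.0, 468.4, 207.4], [0.0, 0.0, 1.0]] -0.03050586226510405
wrist [[0.3, 0.91, 0.284, 0.111], [0.954, -0.286, -0.092, 0.62], [-0.002, 0.299, -0.954, 0.384], [0.0, 0.0, 0.0, 1.0]] [[374.7, 0.0, 279.5], [0.0, 374.7, 215.2], [0.0, 0.0, 1.0]] -0.013155043725329113
```

View pics/scene0b.png

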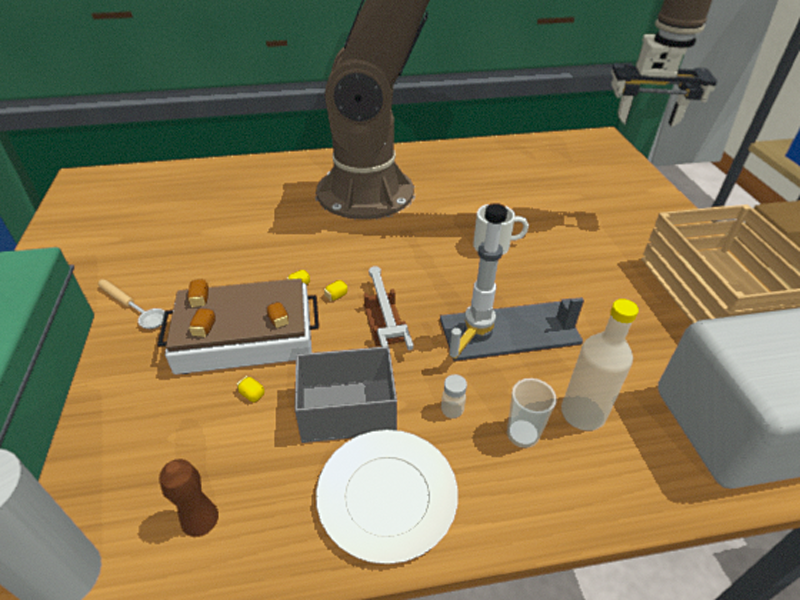

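View pics/side0b.png

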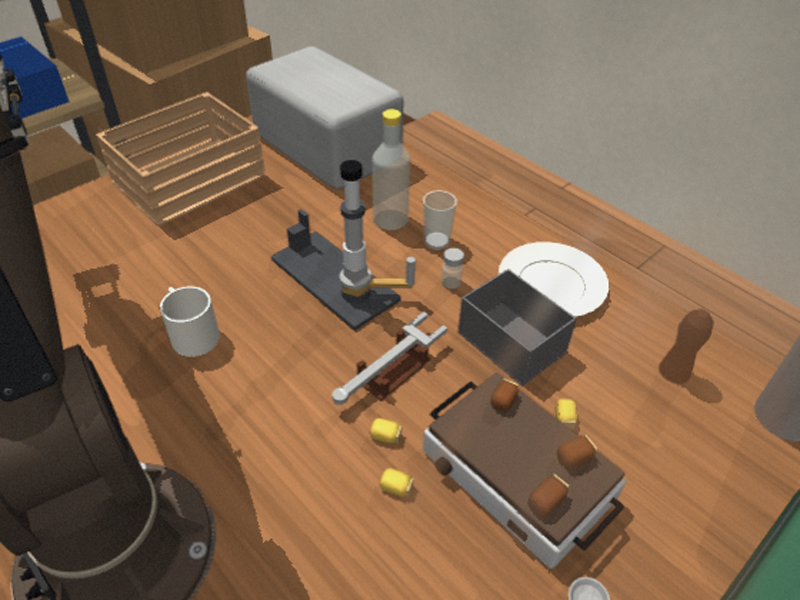

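Scene (800x600 view): three brown crusts on the grill at (198,292), (202,322), (277,315). The yellow look-alikes at (298,277), (335,290), (250,390) must be left alone, and the pepper mill at (190,495) isn't a crust. Stand cap is at (496,213), nut pin at (456,340), stop lug at (570,310), spanner from (375,271) to (395,340), bin at (345,395).

```bash
cat >> h.py <<'E'
def tri(p1,u1,p2,u2):
    a=pix(p1,u1,0)[0];b=pix(p2,u2,0)[0];o1=p1["T"][:3,3];o2=p2["T"][:3,3]
    d1=a-o1;d2=b-o2;d1/=np.linalg.norm(d1);d2/=np.linalg.norm(d2)
    s=np.linalg.lstsq(np.c_[d1,-d2],o2-o1,rcond=None)[0]
    x,y=o1+s[0]*d1,o2+s[1]*d2
    return (x+y)/2,np.linalg.norm(x-y)
E
python3 - <<'E'
from h import *
np.set_printoptions(precision=3,suppress=True)
a=cam("scene");b=cam("side")
for n,u,v in [("cap",(496,211),(351,167)),("pintop",(456,333),(410,261)),("sp end",(375,271),(340,395)),("crA",(198,292),(549,495)),("crB",(202,322),(576,452)),("crC",(277,315),(505,393)),("bottlecap",(625,303),(392,115))]:
    print(n,*tri(a,np.array(u)*.7,b,np.array(v)*.7))
print("bin rim",pix(a,np.array([(297,355),(389,349),(396,398),(301,408)])*.7,.085)[:,:2])
print("base",pix(a,np.array([(440,318),(572,303),(581,342),(451,357)])*.7,.012)[:,:2])
print("binside",pix(b,np.array([(460,290),(503,272),(576,317),(527,350)])*.7,.085)[:,:2])
print("baseside",pix(b,np.array([(272,257),(316,234),(399,296),(357,324)])*.7,.012)[:,:2])
print("jawtips s",pix(a,np.array([(378,347),(411,347)])*.7,.034)[:,:2], pix(b,np.array([(424,316),(445,328)])*.7,.034)[:,:2])
for n,q in(("scene",(255,160,160,120)),("side",(180,110,160,120))):
    im=cv2.imread(f"pics/{n}0.png");x,y,w,h=q
    cv2.imwrite(f"pics/{n}c.png",cv2.resize(im[y:y+h,x:x+w],(800,600),interpolation=cv2.INTER_CUBIC))
E
```

```text
cap [0.536 0.143 0.277] 0.00011629740880259335
pintop [0.604 0.079 0.089] 0.000712621900934343
sp end [ 0.362 -0.024  0.035] 0.002857687227884423
crA [ 0.433 -0.351  0.09 ] 0.003011413488269136
crB [ 0.51  -0.337  0.088] 0.0016652027579141737
crC [ 0.513 -0.212  0.089] 6.681467660966894e-06
bottlecap [0.729 0.264 0.242] 0.007118560998395392
bin rim [[ 0.606 -0.182]
 [ 0.617 -0.035]
 [ 0.715 -0.04 ]
 [ 0.71  -0.179]]
base [[0.49  0.083]
 [0.492 0.348]
 [0.592 0.322]
 [0.589 0.08 ]]
binside [[ 0.62  -0.024]
 [ 0.706 -0.043]
 [ 0.713 -0.189]
 [ 0.602 -0.18 ]]
baseside [[0.48  0.319]
 [0.583 0.317]
 [0.587 0.085]
 [0.488 0.083]]
jawtips s [[ 0.564 -0.046]
 [ 0.574  0.011]] [[ 0.571  0.006]
 [ 0.577 -0.036]]
```

View pics/scenec.png

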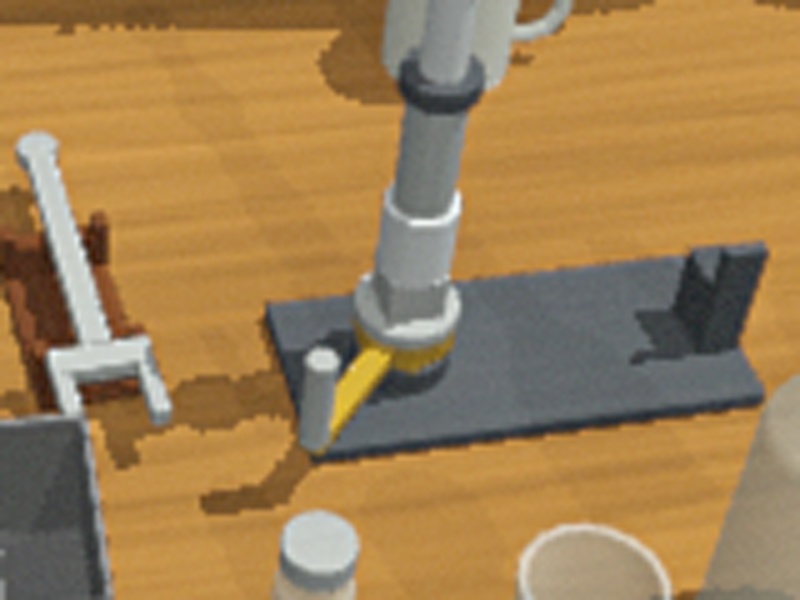

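The crop shows the stand's plate is roughly square to the world axes. The stop lug is at the far right (crop 735,290), the pin at (320,360), and the spanner runs from (37,148) to the jaw at (110,380), pointing about +x. I'll start with the tubes.

```bash
python3 - <<'E'
from h import *
np.set_printoptions(precision=3,suppress=True)
print(togo((.536,.143,.37)))
E
```

```text
[-7.806 -5.458 -2.207]
```

Request:
jog_arm([
  {"xyz": [0, 0, -1], "twist": [0, 0, 0], "grip": 1},
  {"xyz": [-0.4, -0.3, -1.9], "twist": [0, 0, 0], "grip": 1},
  {"xyz": [-1.2, -0.9, -2.2], "twist": [0, 0, 0], "grip": 1},
  {"xyz": [-2.0, -1.4, -2.2], "twist": [0, 0, 0], "grip": 1},
  {"xyz": [-2.8, -1.9, -2.2], "twist": [0, 0, 0], "grip": 1},
])

```text
clock: 0.78
position: [0.3146, 0.4354, 0.37]
ee_rot: [0.477, 3.105, 0.001]
force: [1.0, -0.0, -0.2]
width: 0.506
```

Request:
jog_arm([
  {"xyz": [-0.8, -0.6, 0], "twist": [0, 0, 0], "grip": 1},
  {"xyz": [-1.6, -1.2, 0], "twist": [0, 0, 0], "grip": 1},
  {"xyz": [-2.4, -1.8, 0], "twist": [0, 0, 0], "grip": 1},
  {"xyz": [-3.2, -2.4, 0], "twist": [0, 0, 0], "grip": 1},
  {"xyz": [-4.0, -2.9, 0], "twist": [0, 0, 0], "grip": 1},
])

```text
clock: 1.4
position: [0.491, 0.197, 0.3699]
ee_rot: [0.477, 3.105, 0.0]
force: [-0.1, 0.7, -0.8]
width: 0.013
```

```bash
python3 - <<'E'
from h import *
np.set_printoptions(precision=3,suppress=True)
s=arm.observe();print(s["clock"],s["position"],s["force"],s["width"],togo((.536,.143,.31)))
im=arm.get_image("wrist");cv2.imwrite("pics/w1.png",im)
p=cam("wrist",s);print(proj(p,[(.536,.143,.277),(.536,.143,.056),(.536,.313,.056),(.604,.079,.095)]))
E
```

```text
1.4 [0.491 0.197 0.37 ] [-0.069  0.685 -0.79 ] 0.013365835758731782 [-0.985 -0.633  0.997]
[[227.072 300.173]
 [250.052 211.694]
 [379.195 172.467]
 [216.95  284.849]]
```

View pics/w1.png

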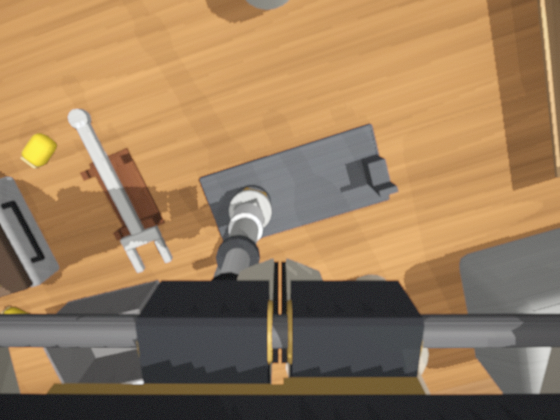

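Wrist view: base plate corners (201,178), (371,125), (390,198); shoulder (250,211); shelf and lug about (378,175); spanner end (78,118); jaw tips (139,270) and (168,261).

```bash
python3 - <<'E'
from h import *
np.set_printoptions(precision=4,suppress=True)
s=arm.observe();p=cam("wrist",s)
print("base",pix(p,[(201,178),(371,125),(391,199)],.012)[:,:2])
print("lugtop corners",pix(p,[(369,158),(395,187)],.084)[:,:2])
print("sp end",pix(p,[(78,118)],.04)[:,:2],"tips",pix(p,[(139,270),(168,261),(120,240),(157,228)],.04)[:,:2])
im=cv2.imread("pics/w1.png")
a=cv2.resize(im[120:260,60:200],(400,400),interpolation=cv2.INTER_CUBIC);b=cv2.resize(im[115:255,260:400],(400,400),interpolation=cv2.INTER_CUBIC)
cv2.imwrite("pics/w1c.png",np.hstack([a,b]))
E
```

```text
base [[0.4864 0.0779]
 [0.4893 0.3167]
 [0.5959 0.3191]]
lugtop corners [[0.5148 0.291 ]
 [0.5577 0.3121]]
sp end [[ 0.3646 -0.0321]] tips [[ 0.5781 -0.0461]
 [ 0.5779 -0.0017]
 [ 0.5287 -0.0521]
 [ 0.5283  0.0033]]
```

Request:
jog_arm([
  {"xyz": [-0.5, -0.3, 0], "twist": [0, 0, 0], "grip": 1},
  {"xyz": [-0.985, -0.633, 0.2], "twist": [0, 0, 0], "grip": 1},
  {"xyz": [-0.985, -0.633, 0.7], "twist": [0, 0, 0], "grip": 1},
  {"xyz": [-0.985, -0.633, 1.1], "twist": [0, 0, 0], "grip": 1},
  {"xyz": [-0.985, -0.633, 1.3], "twist": [0, 0, 0], "grip": 1},
])

```text
clock: 2.08
position: [0.5345, 0.145, 0.2904]
ee_rot: [-0.477, -3.103, 0.002]
force: [-2.0, -1.0, 3.8]
width: 0.004
```

View pics/w1c.png

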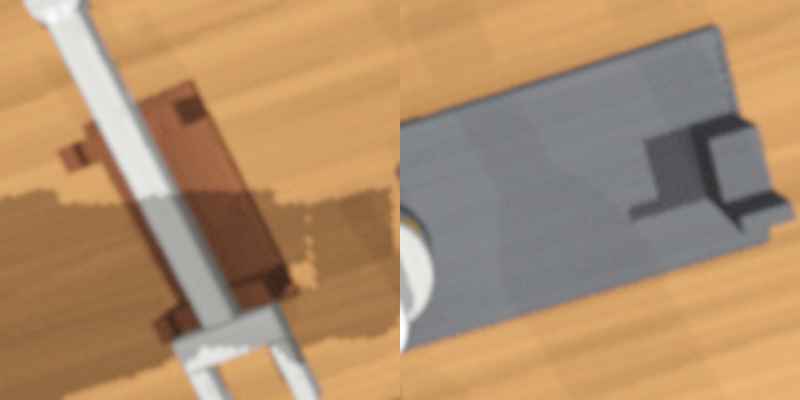

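Request:
jog_arm([
  {"xyz": [0, 0, 0.25], "twist": [0, 0, 0], "grip": 1},
  {"xyz": [0, 0, 0.5], "twist": [0, 0, 0], "grip": 1},
  {"xyz": [0, 0, 0.75], "twist": [0, 0, 0], "grip": 1},
  {"xyz": [0, 0, 1.0], "twist": [0, 0, 0], "grip": 1},
  {"xyz": [0, 0, 1.2], "twist": [0, 0, 0], "grip": 1},
])

```text
clock: 2.7
position: [0.5354, 0.1452, 0.2191]
ee_rot: [0.477, 3.105, 0.001]
force: [-4.2, -0.4, 9.6]
width: 0.006
```

Request:
jog_arm([
  {"xyz": [0, 0, 0.15], "twist": [0, 0, 0], "grip": 1},
  {"xyz": [0, 0, 0.3], "twist": [0, 0, 0], "grip": 1},
  {"xyz": [0, 0, 0.45], "twist": [0, 0, 0], "grip": 1},
  {"xyz": [0, 0, 0.6], "twist": [0, 0, 0], "grip": 1},
  {"xyz": [0, 0, 0.7], "twist": [0, 0, 0], "grip": 1},
])

```text
clock: 3.32
position: [0.5353, 0.1452, 0.1773]
ee_rot: [0.477, 3.105, 0.001]
force: [-5.1, 0.2, 8.2]
width: 0.002
```

Request:
jog_arm([
  {"xyz": [0, 0, 0.08], "twist": [0, 0, 0], "grip": 1},
  {"xyz": [0, 0, 0.15], "twist": [0, 0, 0], "grip": 1},
  {"xyz": [0, 0, 0.2], "twist": [0, 0, 0], "grip": 1},
  {"xyz": [0, 0, 0.2], "twist": [0, 0, 0], "grip": 1},
])

```text
clock: 3.82
position: [0.5354, 0.1452, 0.1661]
ee_rot: [0.477, 3.105, 0.001]
force: [-4.7, -1.0, 12.6]
width: 0.005
```

Request:
jog_arm([
  {"xyz": [0, 0, 0.04], "twist": [0, 0, 0], "grip": 1},
  {"xyz": [0, 0, 0.08], "twist": [0, 0, 0], "grip": 1},
  {"xyz": [0, 0, 0.08], "twist": [0, 0, 0], "grip": 1},
])

```text
clock: 4.2
position: [0.536, 0.1453, 0.1652]
ee_rot: [0.477, 3.103, 0.005]
force: [-19.8, -3.6, 55.4]
width: 0.003
```

Request:
jog_arm([
  {"xyz": [0, 0, -0.3], "twist": [0, 0, 0], "grip": 1},
  {"xyz": [0, 0, -1.3], "twist": [0, 0, 0], "grip": 1},
  {"xyz": [0, 0, -1.3], "twist": [0, 0, 0], "grip": -1},
])

```text
clock: 4.58
position: [0.5382, 0.1456, 0.2426]
ee_rot: [0.476, 3.098, 0.007]
force: [0.7, -0.7, -0.8]
width: 0.071
```

```bash
cat >> h.py <<'E'
def go(x,y,z,psi=None):
    s=arm.observe();M=R.from_rotvec(s["ee_rot"]);m=M.as_matrix()
    cur=np.degrees(np.arctan2(m[1,0],m[0,0]));
    out=togo((x,y,z),st=s)
    tw=None
    if psi is not None:
        G=R.from_matrix(np.c_[[np.cos(np.radians(psi)),np.sin(np.radians(psi)),0],[np.sin(np.radians(psi)),-np.cos(np.radians(psi)),0],[0,0,-1]])
        tw=np.degrees((M.inv()*G).as_rotvec())/10
    print("t",s["clock"],"psi",cur.round(2),"xyz",out.round(3),"twist",tw if tw is None else tw.round(3),"F",s["force"].round(1),"w",round(s["width"],3))
E
python3 -c "
from h import *
go(.4765,-.028,.16,182.15)"
```

```text
t 4.575 psi 162.52 xyz [ 0.121 -3.076  1.359] twist [ 0.023  0.043 -1.963] F [ 0.7 -0.7 -0.8] w 0.071
```

Request:
jog_arm([
  {"xyz": [0, -0.8, 0], "twist": [0, 0, -0.5], "grip": -1},
  {"xyz": [0, -1.7, 0], "twist": [0, 0, -1.2], "grip": -1},
  {"xyz": [0.1, -2.6, 0.2], "twist": [0, 0, -1.96], "grip": -1},
  {"xyz": [0.12, -3.07, 0.8], "twist": [0, 0, -1.96], "grip": -1},
  {"xyz": [0.12, -3.07, 1.0], "twist": [0, 0, -1.96], "grip": -1},
])

```text
clock: 5.2
position: [0.4712, -0.0308, 0.1766]
ee_rot: [0.052, -3.138, 0.001]
force: [0.1, 0.4, -0.7]
width: 0.609
```

```bash
python3 - <<'E'
from h import *
np.set_printoptions(precision=4,suppress=True)
s=arm.observe();im=arm.get_image("wrist");cv2.imwrite("pics/w2.png",im)
p=cam("wrist",s);print(s["position"]);go(.4765,-.028,.028,182.15);print(proj(p,[(.3646,-.0321,.04),(.4765,-.028,.04),(.578,-.046,.04),(.578,-.002,.04)]))
E
```

```text
[ 0.4712 -0.0308  0.1766]
t 5.25 psi -177.99 xyz [-0.09   0.016  2.467] twist [-0.002 -0.019 -0.014] F [-0.5  0.4 -0.9] w 0.65
[[283.1071  60.2057]
 [283.2556 212.2319]
 [258.4814 322.8963]
 [308.84   324.37  ]]
```

View pics/w2.png

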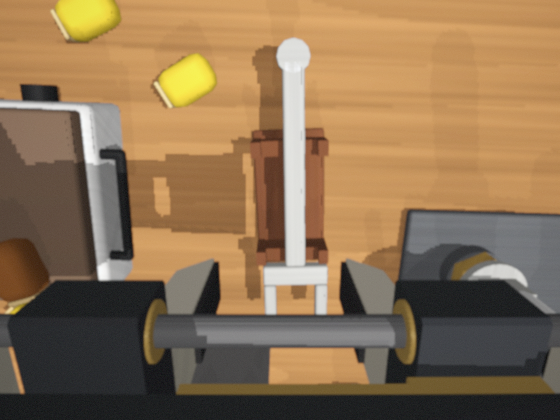

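Spanner end at (293,53), handle centreline x≈294, jaw arms at 270 and 322. Rest bars at rows 135 and 248, with columns 252 to 327.

```bash
python3 - <<'E'
from h import *
np.set_printoptions(precision=4,suppress=True)
s=arm.observe();im=arm.get_image("wrist");p=cam("wrist",s);print(s["position"],s["dq"])
g=cv2.cvtColor(im,cv2.COLOR_BGR2GRAY);hsv=cv2.cvtColor(im,cv2.COLOR_BGR2HSV)
m=((hsv[...,1]<60)&(hsv[...,2]>150)).astype(np.uint8)
for r in(53,80,110,190,225):
    c=np.where(m[r,240:340])[0]+240;print(r,c.min(),c.max(),pix(p,[(c.mean(),r)],.04)[0,:2])
print("end",pix(p,[(293,53)],.04)[:,:2],"rest",pix(p,[(251,140),(326,138),(256,252),(328,250)],.036)[:,:2])
print("jaw base edge",pix(p,[(265,265),(326,265)],.04)[:,:2])
E
```

```text
[ 0.4716 -0.0291  0.1761] [-0.0317 -0.0136 -0.0229 -0.0494  0.0078  0.0611 -0.0242]
53 274 307 [ 0.3602 -0.0256]
80 281 302 [ 0.378  -0.0241]
110 281 302 [ 0.3987 -0.0232]
190 283 302 [ 0.4585 -0.0198]
225 283 302 [ 0.4871 -0.0185]
end [[ 0.3601 -0.0238]] rest [[ 0.4217 -0.0527]
 [ 0.4182  0.0039]
 [ 0.5131 -0.0474]
 [ 0.5092  0.0121]]
jaw base edge [[ 0.5228 -0.0396]
 [ 0.521   0.0108]]
```

```bash
python3 -c "
from h import *
go(.472,-.0195,.028,182.9)"
```

```text
t 5.3 psi -177.89 xyz [-0.003  0.144  2.489] twist [-0.    -0.014 -0.079] F [ 0.2 -0.1 -0.3] w 0.7
```

Request:
jog_arm([
  {"xyz": [0, 0.144, 0.3], "twist": [0, -0.014, -0.08], "grip": -1},
  {"xyz": [0, 0.144, 0.9], "twist": [0, -0.014, -0.08], "grip": -1},
  {"xyz": [0, 0.144, 1.6], "twist": [0, -0.014, -0.08], "grip": -1},
  {"xyz": [0, 0.144, 2.2], "twist": [0, -0.014, -0.08], "grip": -1},
  {"xyz": [0, 0.144, 2.49], "twist": [0, -0.014, -0.08], "grip": -1},
])

```text
clock: 5.92
position: [0.4733, -0.0182, 0.028]
ee_rot: [-0.084, 3.139, 0.001]
force: [-0.6, 0.4, 1.0]
width: 0.998
```

Request:
jog_arm([
  {"xyz": [0, 0, 0], "twist": [0, 0, 0], "grip": -0.2},
  {"xyz": [0, 0, 0], "twist": [0, 0, 0], "grip": 0.5},
  {"xyz": [0, 0, 0], "twist": [0, 0, 0], "grip": 1},
  {"xyz": [0, 0, 0], "twist": [0, 0, 0], "grip": 1},
  {"xyz": [0, 0, 0], "twist": [0, 0, 0], "grip": 1},
], force=45)

```text
clock: 6.55
position: [0.4731, -0.0198, 0.0299]
ee_rot: [-0.08, 3.137, 0.0]
force: [0.4, -0.3, -0.5]
width: 0.508
```

Request:
jog_arm([
  {"xyz": [0, 0, 0], "twist": [0, 0, 0], "grip": 1},
  {"xyz": [0, 0, 0], "twist": [0, 0, 0], "grip": 1},
])

```text
clock: 6.8
position: [0.4728, -0.0199, 0.0295]
ee_rot: [-0.08, 3.138, 0.0]
force: [0.5, -0.3, -0.2]
width: 0.284
```

```bash
python3 -c "
from h import *
s=arm.observe();print(s['position'],s['ee_rot'])
go(.536,.278,.13,90.7)"
```

```text
[ 0.47279992 -0.01986506  0.02954781] [-8.02407920e-02  3.13811366e+00  1.66556478e-04]
t 6.8 psi -177.07 xyz [-1.31   4.904 -1.671] twist [0.012 0.011 9.223] F [ 0.5 -0.3 -0.2] w 0.284
```

Request:
jog_arm([
  {"xyz": [0, 0, 0], "twist": [0, 0, 0], "grip": 1},
  {"xyz": [0, 0, 0], "twist": [0, 0, 0], "grip": 1},
  {"xyz": [0, 0, 0], "twist": [0, 0, 0], "grip": 1},
])

```text
clock: 7.18
position: [0.4728, -0.0198, 0.0295]
ee_rot: [-0.08, 3.138, 0.0]
force: [-0.4, 1.3, 0.8]
width: 0.169
```

Request:
jog_arm([
  {"xyz": [0, 0, -0.3], "twist": [0, 0, 0], "grip": 1},
  {"xyz": [0, 0, -1], "twist": [0, 0, 0], "grip": 1},
  {"xyz": [0, 0, -1.9], "twist": [0, 0, 0], "grip": 1},
  {"xyz": [0, 0, -2.5], "twist": [0, 0, 0], "grip": 1},
])

```text
clock: 7.68
position: [0.4725, -0.0201, 0.1815]
ee_rot: [-0.08, 3.137, 0.0]
force: [0.5, -0.2, -3.1]
width: 0.167
```

```bash
python3 - <<'E'
from h import *
s=arm.observe();print(s['position'],s['ee_rot'],s['width'])
im=arm.get_image("wrist");cv2.imwrite("pics/w3.png",im)
go(.536,.278,.20,90.7)
E
```

```text
[ 0.47254956 -0.0200552   0.18148394] [-7.97480544e-02  3.13695917e+00  1.97866386e-04] 0.1673157972504904
t 7.725 psi -177.11 xyz [-1.276  4.912 -0.235] twist [0.042 0.036 9.219] F [ 1.7 -0.3  1.7] w 0.166
```

View pics/w3.png

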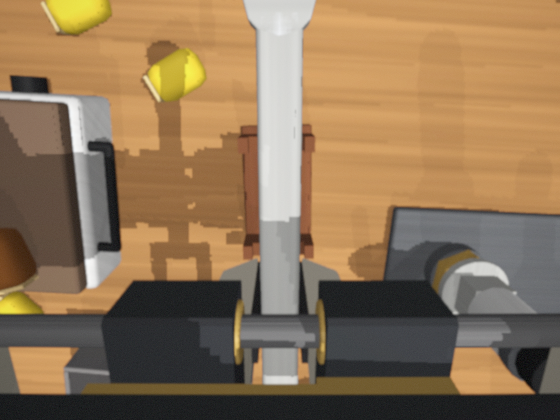

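Request:
jog_arm([
  {"xyz": [0, 0.3, -0.3], "twist": [0, 0, 0.9], "grip": 1},
  {"xyz": [-0.2, 0.9, -0.3], "twist": [0, 0, 1.8], "grip": 1},
  {"xyz": [-0.4, 1.6, -0.3], "twist": [0, 0, 2.7], "grip": 1},
  {"xyz": [-0.6, 2.3, -0.3], "twist": [0, 0, 3.6], "grip": 1},
  {"xyz": [-0.8, 3.0, -0.3], "twist": [0, 0, 4.5], "grip": 1},
])

```text
clock: 8.35
position: [0.5109, 0.1635, 0.1971]
ee_rot: [1.135, 2.928, 0.001]
force: [1.2, -0.4, -1.8]
width: 0.173
```

```bash
python3 - <<'E'
from h import *
go(.536,.285,.20,90.7)
p=arm.camera_params("wrist");p=dict(K=np.array(p["mtx"]),k1=p["k1"],T=np.array(p["T_tool_cam"]))
print(pix(p,[(258,28),(303,28),(260,150),(301,150)],-.0105))
E
```

```text
t 8.35 psi 137.62 xyz [ 1.056  1.778 -0.048] twist [0.009 0.006 4.692] F [ 1.2 -0.4 -1.8] w 0.173
[[ 0.10284489 -0.00692687 -0.0105    ]
 [ 0.10284163  0.00801132 -0.0105    ]
 [ 0.06253563 -0.00687774 -0.0105    ]
 [ 0.06253364  0.0080112  -0.0105    ]]
```

Request:
jog_arm([
  {"xyz": [0.2, 0.3, 0], "twist": [0, 0, 1.0], "grip": 1},
  {"xyz": [0.5, 0.7, 0], "twist": [0, 0, 2.0], "grip": 1},
  {"xyz": [0.8, 1.2, 0], "twist": [0, 0, 3.0], "grip": 1},
  {"xyz": [1.056, 1.6, 0], "twist": [0, 0, 4.0], "grip": 1},
  {"xyz": [1.056, 1.78, 0], "twist": [0, 0, 4.8], "grip": 1},
])

```text
clock: 8.98
position: [0.5347, 0.2866, 0.1966]
ee_rot: [2.224, 2.218, 0.001]
force: [-0.7, -0.8, -2.2]
width: 0.169
```

Request:
jog_arm([
  {"xyz": [0, 0, 0], "twist": [0, 0, 0], "grip": 1},
  {"xyz": [0, 0, 0], "twist": [0, 0, 0], "grip": 1},
])

```text
clock: 9.22
position: [0.5353, 0.2831, 0.1973]
ee_rot: [2.219, 2.221, 0.001]
force: [-0.0, 0.6, -1.7]
width: 0.168
```

```bash
python3 - <<'E'
from h import *
np.set_printoptions(precision=4,suppress=True)
s=arm.observe();print(s['position'],s['ee_rot'],s['width'])
im=arm.get_image("wrist");cv2.imwrite("pics/w4.png",im)
im2=arm.get_image("scene");cv2.imwrite("pics/s4.png",im2)
im3=arm.get_image("side");cv2.imwrite("pics/d4.png",im3)
a=cv2.resize(im2[130:270,270:457],(534,400));b=cv2.resize(im3[90:280,170:350],(266,280))
b=np.vstack([b,np.zeros((120,266,3),np.uint8)])
cv2.imwrite("pics/m4.png",np.hstack([cv2.resize(im,(533,400)),b]))
go(.537,.285,.08,89.3)
E
```

```text
[0.5353 0.2831 0.1973] [2.219  2.2214 0.001 ] 0.1676933391783094
t 9.375 psi 89.96 xyz [0.029 0.02  1.963] twist [ 0.013 -0.001  0.066] F [-0.4 -0.1 -1.8] w 0.171
```

View pics/m4.png

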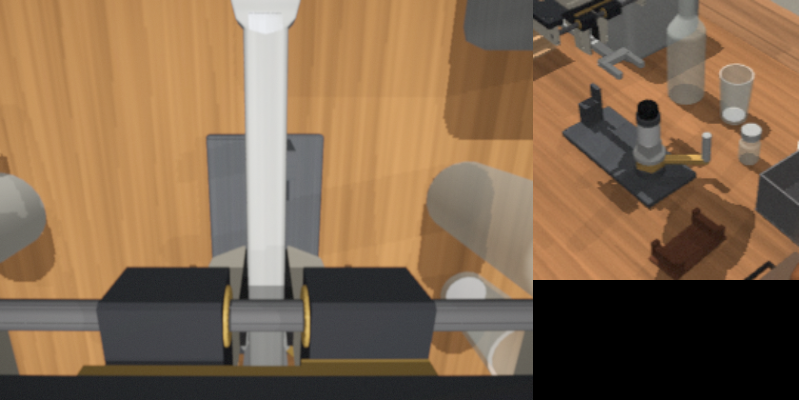

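Spanner is hanging straight along the stand's y, tubes are home (cap at the collar), and the bottle, glass and mug stand clear. Next I'll work out the plate centreline from the far edge at (207,135) and (322,135).

```bash
python3 - <<'E'
from h import *
np.set_printoptions(precision=4,suppress=True)
im=cv2.imread("pics/w4.png");s=arm.observe();p=cam("wrist",s)
hsv=cv2.cvtColor(im,cv2.COLOR_BGR2HSV)
for r in(146,160,180,200,220,240):
    m=hsv[r,:,1]<80
    # expand from handle
    c=278;l=c
    while l>0 and m[l]:l-=1
    q=c
    while q<559 and m[q]:q+=1
    print(r,l,q,pix(p,[(l+.5,r),(q-.5,r)],.012)[:,:2].ravel())
cv2.imwrite("pics/x.png",cv2.resize(im[130:260,200:360],(800,650)))
a=cam("scene");b=cam("side")
sc=cv2.imread("pics/s4.png");sd=cv2.imread("pics/d4.png")
z=[cv2.resize(sc[150:270,300:440],(467,400),interpolation=cv2.INTER_CUBIC),cv2.resize(sd[120:240,180:280],(333,400),interpolation=cv2.INTER_CUBIC)]
cv2.imwrite("pics/m5.png",np.hstack(z))
E
```

```text
146 216 340 [0.481  0.3238 0.5894 0.3236]
160 217 339 [0.4813 0.3114 0.5891 0.3113]
180 218 338 [0.4813 0.2933 0.589  0.2931]
200 219 338 [0.4813 0.2745 0.5899 0.2743]
220 220 337 [0.4813 0.2552 0.5898 0.255 ]
240 221 336 [0.4813 0.2352 0.5898 0.2349]
```

View pics/m5.png

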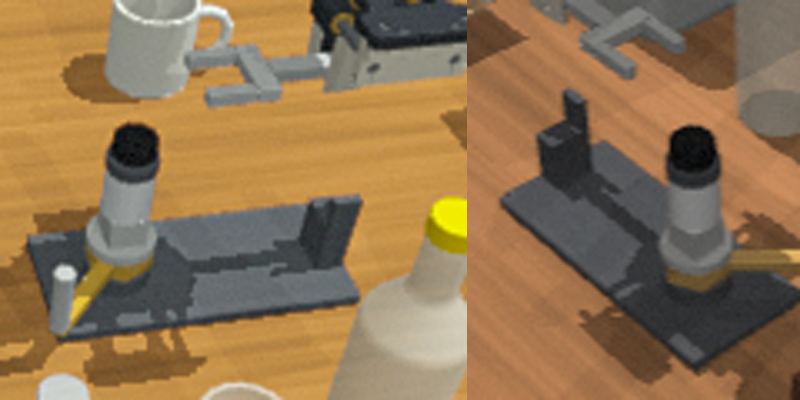

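```bash
python3 - <<'E'
from h import *
np.set_printoptions(precision=4,suppress=True)
a=cam("scene");b=cam("side")
print("cap",tri(a,(340.2,189),b,(247.8,159)),"pin",tri(a,(319.2,230.4),b,(0,0))[1])
print("pin",pix(a,[(319.2,230.6)],.095))
sc=cv2.imread("pics/s4.png");sd=cv2.imread("pics/d4.png")
for n,p in(("scene",a),("side",b)): print(n,proj(p,[(.551,.128,.056),(.551,.158,.056),(.521,.128,.056),(.551,.128,.082),(.551,.158,.082),(.521,.128,.082)]).round(1).tolist())
z=[cv2.resize(sc[200:250,315:365],(400,400),interpolation=cv2.INTER_CUBIC),cv2.resize(sd[170:220,222:272],(400,400),interpolation=cv2.INTER_CUBIC)]
for im,p,x,y in((z[0],a,315,200),(z[1],b,222,170)):
    for q in proj(p,[(.551,.128,.056),(.551,.158,.056),(.521,.128,.056),(.551,.128,.082),(.551,.158,.082),(.521,.128,.082)]):
        cv2.circle(im,(int((q[0]-x)*8),int((q[1]-y)*8)),3,(0,0,255),-1)
cv2.imwrite("pics/m6.png",np.hstack(z))
E
```

```text
cap (array([0.5369, 0.1418, 0.1611]), np.float64(0.000702767033933834)) pin 0.6653947635453759
pin [[0.6014 0.0793 0.095 ]]
scene [[331.8, 224.9], [343.2, 223.5], [328.6, 216.8], [332.8, 217.5], [344.4, 216.2], [329.6, 209.4]]
side [[257.1, 192.3], [249.2, 186.2], [247.9, 198.0], [256.9, 184.6], [249.0, 178.5], [247.5, 190.2]]
```

View pics/m6.png

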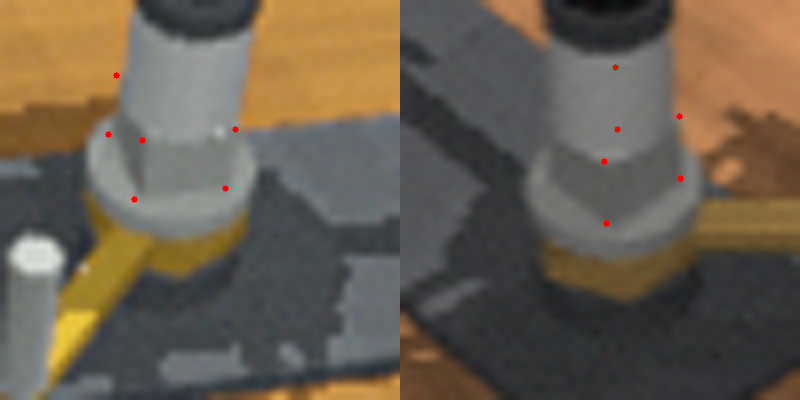

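```bash
python3 -c "
from h import *
go(.5362,.280,.0615,89.7)"
```

```text
t 9.375 psi 89.96 xyz [-0.054  0.006  2.271] twist [ 0.013 -0.001  0.026] F [-0.4 -0.1 -1.8] w 0.171
```

Request:
jog_arm([
  {"xyz": [-0.05, 0.006, 0.4], "twist": [0, 0, 0.03], "grip": 1},
  {"xyz": [-0.05, 0.006, 1.0], "twist": [0, 0, 0.03], "grip": 1},
  {"xyz": [-0.05, 0.006, 1.6], "twist": [0, 0, 0.03], "grip": 1},
  {"xyz": [-0.05, 0.006, 2.0], "twist": [0, 0, 0.03], "grip": 1},
  {"xyz": [-0.05, 0.006, 2.24], "twist": [0, 0, 0.03], "grip": 1},
])

```text
clock: 10.0
position: [0.5359, 0.2805, 0.0623]
ee_rot: [2.227, 2.214, 0.001]
force: [0.3, 1.1, -2.6]
width: 0.169
```

Request:
jog_arm([
  {"xyz": [0, 0, 0], "twist": [0, 0, 0], "grip": 1},
  {"xyz": [0, 0, 0], "twist": [0, 0, 0], "grip": 1},
])

```text
clock: 10.25
position: [0.5371, 0.2813, 0.0644]
ee_rot: [2.227, 2.213, 0.005]
force: [-0.5, 0.9, -2.0]
width: 0.168
```

```bash
python3 - <<'E'
from h import *
np.set_printoptions(precision=4,suppress=True)
print(arm.observe()["position"]);go(.5362,.2294,.061,89.7)
sc=arm.get_image("scene");sd=arm.get_image("side");cv2.imwrite("pics/s7.png",sc);cv2.imwrite("pics/d7.png",sd)
z=[cv2.resize(sc[180:260,320:420],(500,400),interpolation=cv2.INTER_CUBIC),cv2.resize(sd[130:210,200:260],(300,400),interpolation=cv2.INTER_CUBIC)]
cv2.imwrite("pics/m7.png",np.hstack(z))
E
```

```text
[0.5371 0.2813 0.0644]
t 10.25 psi 89.63 xyz [-0.865 -0.01   0.055] twist [ 0.022 -0.006 -0.007] F [-0.5  0.9 -2. ] w 0.168
```

View pics/m7.png

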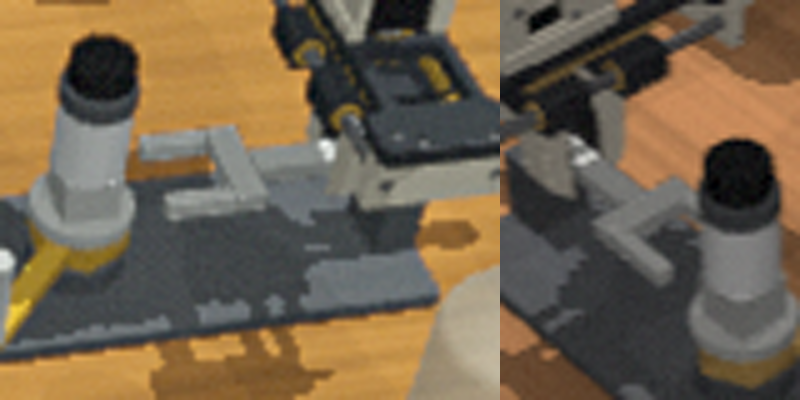

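```bash
python3 - <<'E'
from h import *
a=cam("scene");b=cam("side")
print(proj(a,[(.564,.178,.075),(.510,.178,.075)]).round(1), "seen 353.2,219.5(top outer) / 347.5,207.5")
print(proj(b,[(.564,.178,.075),(.510,.178,.075)]).round(1), "seen side near tip", (200+170/5,130+270/5))
for z in (.06,.069,.078): print(z,pix(a,[(355,218)],z),)
E
```

```text
[[353.4 220.9]
 [346.9 206.4]] seen 353.2,219.5(top outer) / 347.5,207.5
[[247.8 174.3]
 [231.  184. ]] seen side near tip (234.0, 184.0)
0.06 [[0.54029602 0.19224614 0.06      ]]
0.069 [[0.54899928 0.18804183 0.069     ]]
0.078 [[0.55770253 0.18383752 0.078     ]]
```

Request:
jog_arm([
  {"xyz": [-0.15, -0.01, 0.04], "twist": [0, 0, 0], "grip": 1},
  {"xyz": [-0.3, -0.01, 0.04], "twist": [0, 0, 0], "grip": 1},
  {"xyz": [-0.45, -0.01, 0.04], "twist": [0, 0, 0], "grip": 1},
  {"xyz": [-0.55, -0.01, 0.04], "twist": [0, 0, 0], "grip": 1},
])

```text
clock: 10.85
position: [0.5356, 0.247, 0.061]
ee_rot: [2.228, 2.212, 0.003]
force: [0.0, 0.5, -1.9]
width: 0.165
```

Request:
jog_arm([
  {"xyz": [-0.1, 0, 0], "twist": [0, 0, 0], "grip": 1},
  {"xyz": [-0.2, 0, 0], "twist": [0, 0, 0], "grip": 1},
  {"xyz": [-0.28, 0, 0], "twist": [0, 0, 0], "grip": 1},
  {"xyz": [-0.32, 0, 0], "twist": [0, 0, 0], "grip": 1},
  {"xyz": [-0.32, 0, 0], "twist": [0, 0, 0], "grip": 1},
])

```text
clock: 11.48
position: [0.5355, 0.2288, 0.0609]
ee_rot: [2.228, 2.213, 0.003]
force: [-0.1, 0.6, -2.5]
width: 0.169
```

```bash
python3 -c "
from h import *
print(arm.observe()['position']);go(.5362,.2285,.0575,89.7)"
```

```text
[0.53546495 0.2288081  0.06093001]
t 11.475 psi 89.62 xyz [-0.005  0.012  0.057] twist [ 0.014 -0.001 -0.008] F [-0.1  0.6 -2.5] w 0.169
```

Request:
jog_arm([
  {"xyz": [0, 0, 0.03], "twist": [0, 0, 0], "grip": 1},
  {"xyz": [0, 0, 0.06], "twist": [0, 0, 0], "grip": 1},
  {"xyz": [0, 0, 0.06], "twist": [0, 0, 0], "grip": 1},
  {"xyz": [0, 0, 0.06], "twist": [0, 0, 0], "grip": 0.5},
  {"xyz": [0, 0, 0.06], "twist": [0, 0, 0], "grip": 0.4},
], force=20)

```text
clock: 12.1
position: [0.5356, 0.2289, 0.0573]
ee_rot: [2.227, 2.213, 0.003]
force: [0.1, -0.4, 1.1]
width: 0.288
```

```bash
python3 - <<'E'
from h import *
np.set_printoptions(precision=4,suppress=True)
s=arm.observe();print(s["position"],s["force"],s["width"])
sc=arm.get_image("scene");sd=arm.get_image("side");cv2.imwrite("pics/s8.png",sc);cv2.imwrite("pics/d8.png",sd)
z=[cv2.resize(sc[180:260,310:410],(500,400),interpolation=cv2.INTER_CUBIC),cv2.resize(sd[130:210,200:260],(300,400),interpolation=cv2.INTER_CUBIC)]
cv2.imwrite("pics/m8.png",np.hstack(z))
E
```

```text
[0.5356 0.2289 0.0573] [ 0.1466 -0.4021  1.0633] 0.28824252462131855
```

View pics/m8.png

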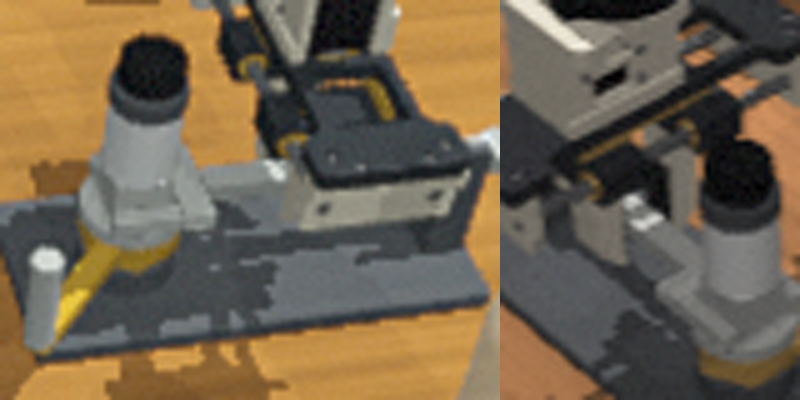

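Spanner is seated: the jaw lies around the stem on the shoulder and the handle is on the shelf. Releasing it and going to the nut pin.

Request:
jog_arm([
  {"xyz": [0, 0, 0], "twist": [0, 0, 0], "grip": 0},
  {"xyz": [0, 0, 0], "twist": [0, 0, 0], "grip": 0},
  {"xyz": [0, 0, -0.6], "twist": [0, 0, 0], "grip": 0},
  {"xyz": [0, 0, -1.6], "twist": [0, 0, 0], "grip": 0},
  {"xyz": [0, 0, -2.2], "twist": [0, 0, 0], "grip": 0},
])

```text
clock: 12.82
position: [0.5359, 0.2289, 0.192]
ee_rot: [2.227, 2.212, 0.006]
force: [0.9, 0.5, 0.1]
width: 0.503
```

```bash
python3 -c "
from h import *
s=arm.observe();print(s['position'],s['joints'].round(2));go(.6025,.079,.18,135.5)
a=cam('scene');b=cam('side')
print('shaker',tri(a,np.array((456,383))*.7,b,np.array((455,257))*.7)[0],'glass',pix(a,[np.array((524,433))*.7],0))"
```

```text
[0.53586733 0.22886154 0.19197154] [-0.93  0.45  0.61  1.78 -0.3   1.   -0.21]
t 12.825 psi 89.61 xyz [-2.49   1.127  0.202] twist [ 2.800e-02  4.000e-03 -4.589e+00] F [0.9 0.5 0.1] w 0.503
shaker [0.68979917 0.05581704 0.06594916] glass [[0.75218335 0.15958383 0.        ]]
```

Request:
jog_arm([
  {"xyz": [-0.5, 0.2, 0], "twist": [0, 0, -0.9], "grip": 0},
  {"xyz": [-1.1, 0.5, 0], "twist": [0, 0, -1.9], "grip": 0},
  {"xyz": [-1.7, 0.8, 0], "twist": [0, 0, -2.9], "grip": 0},
  {"xyz": [-2.2, 1.1, 0.1], "twist": [0, 0, -3.8], "grip": 0},
  {"xyz": [-2.49, 1.127, 0.2], "twist": [0, 0, -4.59], "grip": 0},
])

```text
clock: 13.45
position: [0.6029, 0.0765, 0.1774]
ee_rot: [1.184, 2.906, 0.001]
force: [-0.9, 0.1, 0.2]
width: 0.502
```

Request:
jog_arm([
  {"xyz": [0, 0, 0], "twist": [0, 0, 0], "grip": 0},
  {"xyz": [0, 0, 0], "twist": [0, 0, 0], "grip": 0},
])

```text
clock: 13.7
position: [0.6017, 0.0803, 0.1776]
ee_rot: [1.191, 2.905, 0.003]
force: [0.3, 0.7, 0.0]
width: 0.499
```

```bash
python3 - <<'E'
from h import *
np.set_printoptions(precision=4,suppress=True)
s=arm.observe();im=arm.get_image("wrist");cv2.imwrite("pics/w9.png",im);p=cam("wrist",s)
print(s["position"]);go(.6025,.079,.075,135.5)
print(proj(p,[(.6025,.079,.095),(.5362,.144,.155)]))
E
```

```text
[0.6017 0.0803 0.1776]
t 13.75 psi 135.48 xyz [-0.026 -0.014  1.711] twist [ 0.014  0.007 -0.002] F [ 0.4 -0.  -1. ] w 0.499
[[278.4387 229.8227]
 [277.5281  71.4867]]
```

View pics/w9.png

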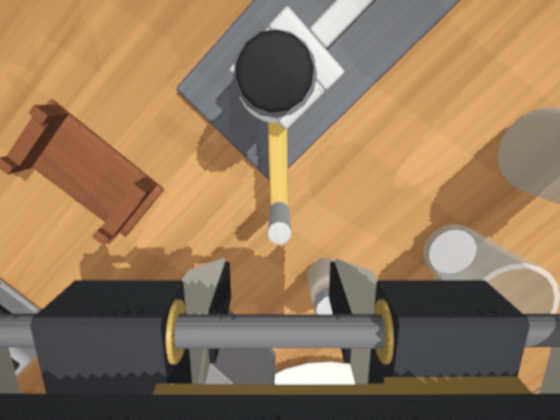

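Pin at (280,232) is within 2 px of the prediction, centred between the fingers. Descend around it.

Request:
jog_arm([
  {"xyz": [-0.026, 0.0, 0.6], "twist": [0, 0, 0], "grip": 0},
  {"xyz": [-0.026, 0.0, 1.2], "twist": [0, 0, 0], "grip": 0},
  {"xyz": [-0.026, 0.0, 1.82], "twist": [0, 0, 0], "grip": 0.2},
  {"xyz": [-0.026, 0.0, 1.82], "twist": [0, 0, 0], "grip": 0.45},
  {"xyz": [-0.026, 0.0, 1.82], "twist": [0, 0, 0], "grip": 0.45},
])

```text
clock: 14.38
position: [0.604, 0.0788, 0.0696]
ee_rot: [1.187, 2.905, 0.003]
force: [0.5, -0.3, 0.3]
width: 0.288
```

Request:
jog_arm([
  {"xyz": [0.0153, -0.218, 0], "twist": [0, 0, 0.8], "grip": 0.45},
  {"xyz": [0.0607, -0.432, 0], "twist": [0, 0, 1.6], "grip": 0.45},
  {"xyz": [0.1355, -0.637, 0], "twist": [0, 0, 2.4], "grip": 0.45},
  {"xyz": [0.238, -0.83, 0], "twist": [0, 0, 3.2], "grip": 0.45},
  {"xyz": [0.367, -1.007, 0], "twist": [0, 0, 4.0], "grip": 0.45},
])

```text
clock: 15.0
position: [0.5498, 0.0506, 0.0709]
ee_rot: [2.111, 2.315, 0.014]
force: [11.6, 0.1, -8.1]
width: 0.279
```

```bash
python3 - <<'E'
from h import *
np.set_printoptions(precision=4,suppress=True)
s=arm.observe();P=s["position"];d=P[:2]-[.5362,.144];print(P,"r",np.hypot(*d),"ang",np.degrees(np.arctan2(d[1],d[0])),s["force"],s["width"]);t=np.radians(130.5)
im=arm.get_image("wrist");cv2.imwrite("pics/w10.png",im)
im=arm.get_image("scene");cv2.imwrite("pics/s10.png",im)
go(.5362-.094*np.cos(np.radians(98)),.144-.094*np.sin(np.radians(98)),.068,97)
E
```

```text
[0.5498 0.0506 0.0709] r 0.09434496828754041 ang -81.6897592226703 [11.5533  0.1258 -8.0533] 0.27862849990454647
t 15.1 psi 95.27 xyz [0.009 0.018 0.046] twist [ 0.058  0.003 -0.173] F [ 4.4 -1.9 -0.8] w 0.273
```

Request:
jog_arm([
  {"xyz": [0.0153, -0.218, 0], "twist": [0, 0, 0.8], "grip": 0.45},
  {"xyz": [0.0607, -0.432, 0], "twist": [0, 0, 1.6], "grip": 0.45},
  {"xyz": [0.1355, -0.637, 0], "twist": [0, 0, 2.4], "grip": 0.45},
  {"xyz": [0.238, -0.83, 0], "twist": [0, 0, 3.2], "grip": 0.45},
  {"xyz": [0.238, -0.83, 0], "twist": [0, 0, 3.2], "grip": 0.45},
])

```text
clock: 15.72
position: [0.4973, 0.0585, 0.0706]
ee_rot: [2.67, 1.646, 0.013]
force: [3.6, -6.5, 1.0]
width: 0.276
```

```bash
cat > st.py <<'E'
from h import *
np.set_printoptions(precision=4,suppress=True)
s=arm.observe();P=s["position"];d=P[:2]-[.5362,.144];print(P,"r",np.hypot(*d),"ang",np.degrees(np.arctan2(d[1],d[0])),s["force"],s["ft_torque"],s["width"]);go(*P,0)
E
python3 st.py; python3 - <<'E'
from h import *
im=arm.get_image("scene");cv2.imwrite("pics/s11.png",im)
im2=arm.get_image("wrist");cv2.imwrite("pics/w11.png",im2)
z=[cv2.resize(im[180:260,300:400],(480,384),interpolation=cv2.INTER_CUBIC),cv2.resize(im2[0:336,70:350],(320,384))]
cv2.imwrite("pics/m11.png",np.hstack(z))
E
```

```text
[0.4973 0.0585 0.0706] r 0.09393327249202699 ang -114.48271494347031 [ 3.5824 -6.5026  1.0216] [-1.5003 -0.6972 -0.0625] 0.27564024314906777
t 15.725 psi 63.31 xyz [0. 0. 0.] twist [ 0.033 -0.049  6.331] F [ 3.6 -6.5  1. ] w 0.276
```

View pics/m11.png

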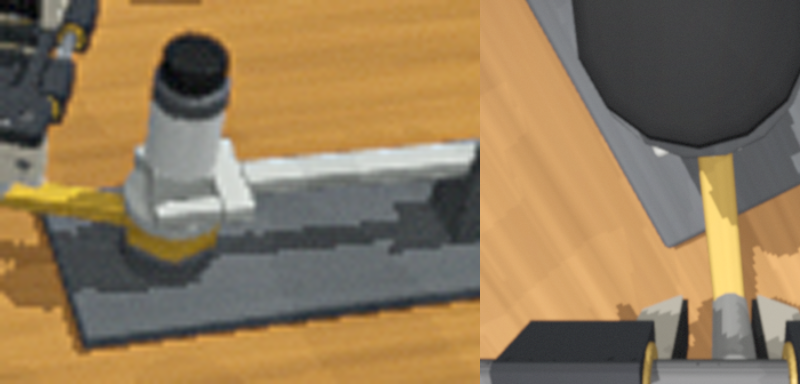

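Spanner still holds the stem and its handle bears on the lug. The pin has swung to about -112°. Continue gently to the hard stop.

Request:
jog_arm([
  {"xyz": [0.0038, -0.109, 0], "twist": [0, 0, 0.4], "grip": 0.45},
  {"xyz": [0.0153, -0.218, 0], "twist": [0, 0, 0.8], "grip": 0.45},
  {"xyz": [0.0342, -0.326, 0], "twist": [0, 0, 1.2], "grip": 0.45},
  {"xyz": [0.0607, -0.432, 0], "twist": [0, 0, 1.6], "grip": 0.45},
])

```text
clock: 16.32
position: [0.4763, 0.0721, 0.0705]
ee_rot: [2.874, 1.256, 0.014]
force: [4.4, -12.2, 1.6]
width: 0.273
```

```bash
python3 st.py
```

```text
[0.4763 0.0721 0.0705] r 0.09360264649593511 ang -129.77629201066654 [  4.374  -12.2239   1.5966] [-2.7857 -0.8345 -0.1206] 0.27341399589197735
t 16.325 psi 47.22 xyz [0. 0. 0.] twist [ 0.032 -0.054  4.722] F [  4.4 -12.2   1.6] w 0.273
```

Request:
jog_arm([
  {"xyz": [0.001, -0.055, 0], "twist": [0, 0, 0.2], "grip": 0.45},
  {"xyz": [0.0038, -0.109, 0], "twist": [0, 0, 0.4], "grip": 0.45},
  {"xyz": [0.0086, -0.164, 0], "twist": [0, 0, 0.6], "grip": 0.45},
])

```text
clock: 16.7
position: [0.4689, 0.0788, 0.0704]
ee_rot: [2.936, 1.106, 0.013]
force: [2.6, -13.7, 6.3]
width: 0.274
```

```bash
python3 st.py
```

```text
[0.4689 0.0788 0.0704] r 0.09366867139351281 ang -135.9072222659789 [  2.6114 -13.6754   6.2614] [-3.0423 -0.4096 -0.0514] 0.2735408148261156
t 16.7 psi 41.28 xyz [0. 0. 0.] twist [ 0.027 -0.05   4.128] F [  2.6 -13.7   6.3] w 0.274
```

Request:
jog_arm([
  {"xyz": [0.001, -0.055, 0], "twist": [0, 0, 0.2], "grip": 0.45},
  {"xyz": [0.0038, -0.109, 0], "twist": [0, 0, 0.4], "grip": 0.45},
  {"xyz": [0.0086, -0.164, 0], "twist": [0, 0, 0.6], "grip": 0.45},
])

```text
clock: 17.08
position: [0.4629, 0.086, 0.0704]
ee_rot: [2.989, 0.95, 0.014]
force: [5.1, -17.9, 3.0]
width: 0.27
```

```bash
python3 st.py
```

```text
[0.4629 0.086  0.0704] r 0.09345124715527912 ang -141.63819305702404 [  5.0986 -17.8763   2.9777] [-3.9507 -0.9296 -0.0493] 0.27007691666264405
t 17.075 psi 35.26 xyz [0. 0. 0.] twist [ 0.029 -0.052  3.525] F [  5.1 -17.9   3. ] w 0.27
```

Request:
jog_arm([
  {"xyz": [0.001, -0.055, 0], "twist": [0, 0, 0.2], "grip": 0.45},
  {"xyz": [0.001, -0.055, 0], "twist": [0, 0, 0.2], "grip": 0.45},
])

```text
clock: 17.32
position: [0.4619, 0.0876, 0.0704]
ee_rot: [3.004, 0.897, 0.016]
force: [5.5, -20.0, 0.7]
width: 0.279
```

```bash
python3 st.py; python3 - <<'E'
from h import *
im=arm.get_image("scene");cv2.imwrite("pics/s12.png",im)
im2=arm.get_image("wrist");cv2.imwrite("pics/w12.png",im2)
im3=arm.get_image("side");cv2.imwrite("pics/d12.png",im3)
z=[cv2.resize(im[190:250,305:405],(800,480),interpolation=cv2.INTER_CUBIC)]
cv2.imwrite("pics/m12.png",z[0])
E
```

```text
[0.4619 0.0876 0.0704] r 0.093264098222329 ang -142.81098720587622 [  5.5165 -19.9766   0.7439] [-4.3212 -1.1814 -0.0143] 0.27858144701735155
t 17.325 psi 33.24 xyz [0. 0. 0.] twist [ 0.041 -0.059  3.324] F [  5.5 -20.    0.7] w 0.279
```

Request:
jog_arm([
  {"xyz": [0.001, -0.055, 0], "twist": [0, 0, 0.2], "grip": 0.45},
  {"xyz": [0.003, -0.09, 0], "twist": [0, 0, 0.3], "grip": 0.45},
  {"xyz": [0.003, -0.09, 0], "twist": [0, 0, 0.3], "grip": 0.45},
])

```text
clock: 17.85
position: [0.4606, 0.0901, 0.0705]
ee_rot: [3.023, 0.814, 0.02]
force: [12.6, -28.9, -6.4]
width: 0.277
```

```bash
python3 st.py
```

```text
[0.4606 0.0901 0.0705] r 0.0928815597631657 ang -144.53024609647608 [ 12.5723 -28.894   -6.3851] [-5.856  -2.2537 -0.0281] 0.2766548542041939
t 17.85 psi 30.15 xyz [0. 0. 0.] twist [ 0.061 -0.072  3.015] F [ 12.6 -28.9  -6.4] w 0.277
```

Force jumped to about 31 N (≈2.9 N m) with little motion, so this is the hard stop. Open, back off, lift.

Request:
jog_arm([
  {"xyz": [0, 0.09, 0], "twist": [0, 0, 0], "grip": 0.2},
  {"xyz": [0, 0.09, 0], "twist": [0, 0, 0], "grip": -0.2},
  {"xyz": [0, 0.09, 0], "twist": [0, 0, 0], "grip": -0.2},
  {"xyz": [0, 0.09, -0.8], "twist": [0, 0, 0], "grip": -0.2},
  {"xyz": [0, 0.09, -1.8], "twist": [0, 0, 0], "grip": -0.2},
])

```text
clock: 18.48
position: [0.4563, 0.0924, 0.1768]
ee_rot: [3.03, 0.828, -0.0]
force: [1.4, 1.5, 0.6]
width: 0.601
```

Request:
jog_arm([
  {"xyz": [0, 0, -0.5], "twist": [0, 0, 0], "grip": -0.2},
  {"xyz": [0, 0, -0.5], "twist": [0, 0, 0], "grip": -0.2},
])

```text
clock: 18.73
position: [0.4583, 0.0931, 0.2078]
ee_rot: [-3.028, -0.83, -0.01]
force: [0.7, 1.1, -0.2]
width: 0.598
```

```bash
python3 st.py; python3 - <<'E'
from h import *
s=arm.observe();im2=arm.get_image("wrist");cv2.imwrite("pics/w13.png",im2)
im=arm.get_image("scene");cv2.imwrite("pics/s13.png",im)
p=cam("wrist",s);print(proj(p,[(.5362+.094*np.cos(np.radians(a)),.144+.094*np.sin(np.radians(a)),.095) for a in(-141,-125)]))
z=np.hstack([cv2.resize(im2[0:315,70:490],(480,360)),cv2.resize(im[175:265,300:380],(320,360),interpolation=cv2.INTER_CUBIC)])
cv2.imwrite("pics/m13.png",z)
go(.5362,.229,.19,89.7)
E
```

```text
[0.4583 0.0931 0.2078] r 0.09309366582756037 ang -146.83929513368327 [ 0.6576  1.0713 -0.2379] [-0.0709  0.1313  0.0136] 0.597836007111769
t 18.725 psi 30.64 xyz [0. 0. 0.] twist [-0.01  -0.036  3.064] F [ 0.7  1.1 -0.2] w 0.598
[[292.0007431  216.06394768]
 [326.8468753  206.29551704]]
t 18.825 psi 30.62 xyz [ 2.295 -1.278  0.266] twist [ 0.006 -0.013 -5.908] F [ 0.1 -0.3 -0.9] w 0.599
```

View pics/m13.png

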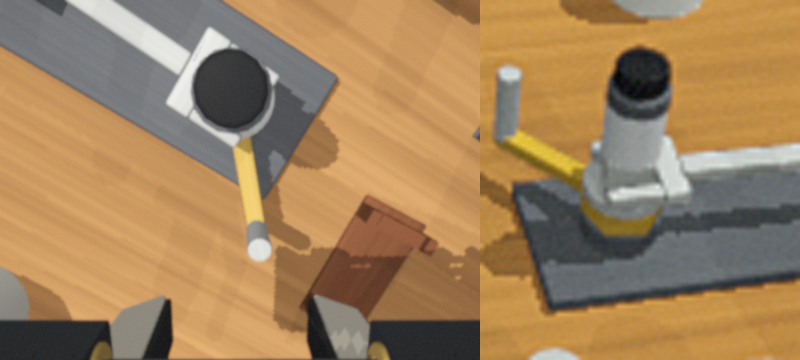

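Pin now at about -139° (turned roughly 95°), spanner still on the flats, rest empty at lower right. Moving back over the handle.

Request:
jog_arm([
  {"xyz": [0.4, -0.2, 0], "twist": [0, 0, -1.0], "grip": -0.2},
  {"xyz": [0.8, -0.5, 0], "twist": [0, 0, -2.0], "grip": -0.2},
  {"xyz": [1.3, -0.7, 0], "twist": [0, 0, -3.0], "grip": -0.2},
  {"xyz": [1.8, -1.0, 0.1], "twist": [0, 0, -4.0], "grip": -0.2},
  {"xyz": [2.295, -1.278, 0.266], "twist": [0, 0, -5.0], "grip": -0.2},
])

```text
clock: 19.45
position: [0.5367, 0.229, 0.1884]
ee_rot: [2.391, 2.038, 0.0]
force: [-0.1, -0.5, 0.3]
width: 0.599
```

Request:
jog_arm([
  {"xyz": [0, 0, 0], "twist": [0, 0, -0.9], "grip": -0.2},
  {"xyz": [0, 0, 0], "twist": [0, 0, -0.9], "grip": -0.2},
  {"xyz": [0, 0, 0], "twist": [0, 0, -0.9], "grip": -0.2},
])

```text
clock: 19.82
position: [0.5365, 0.2273, 0.1895]
ee_rot: [2.235, 2.207, 0.001]
force: [0.9, 0.7, -0.7]
width: 0.601
```

```bash
cat > hd.py <<'E'
from h import *
np.set_printoptions(precision=4,suppress=True)
s=arm.observe();im=arm.get_image("wrist");cv2.imwrite("pics/w14.png",im);p=cam("wrist",s);print(s["position"])
hsv=cv2.cvtColor(im,cv2.COLOR_BGR2HSV);m=(hsv[...,1]<45)&(hsv[...,2]>140)
for r in range(20,250,15):
    c=np.where(m[r,200:360])[0]+200
    if len(c): 
        P=pix(p,[(c.min()-.5,r),(c.max()+.5,r)],.068);print(r,c.min(),c.max(),len(c),P[:,:2].mean(0),"w",P[1,0]-P[0,0])
E
python3 hd.py
```

```text
[0.5365 0.2273 0.1895]
35 273 298 26 [0.5426 0.3476] w 0.017035082506315913
50 268 302 35 [0.5422 0.3385] w 0.023175327166656934
65 274 296 23 [0.5421 0.3292] w 0.015393220076361347
80 273 295 23 [0.5414 0.3197] w 0.015561161249140865
95 273 295 23 [0.5413 0.31  ] w 0.01573360073617347
110 273 294 22 [0.5408 0.3001] w 0.015218672168867409
125 272 294 23 [0.5404 0.29  ] w 0.01609195286730225
140 272 294 23 [0.5403 0.2796] w 0.01627838981978047
155 272 293 22 [0.5398 0.269 ] w 0.0157536824717599
170 271 293 23 [0.5394 0.2582] w 0.01666639784162849
185 271 292 22 [0.5389 0.2471] w 0.0161350415259105
200 271 291 21 [0.5384 0.2357] w 0.015591296556178746
215 270 291 22 [0.5379 0.224 ] w 0.01653812533977428
230 270 291 22 [0.5377 0.2121] w 0.016748473189579505
245 270 290 21 [0.5372 0.1998] w 0.016193743530385718
```

```bash
python3 -c "
from h import *
go(.538,.2273,.0575,87.8)"
```

```text
t 19.875 psi 89.32 xyz [-1.000e-03  2.000e-02  2.205e+00] twist [0.009 0.    0.152] F [-0.6 -0.7 -0.1] w 0.602
```

Request:
jog_arm([
  {"xyz": [0, 0.02, 0.5], "twist": [0, 0, 0.15], "grip": -0.2},
  {"xyz": [0, 0.02, 1.1], "twist": [0, 0, 0.15], "grip": -0.2},
  {"xyz": [0, 0.02, 1.7], "twist": [0, 0, 0.15], "grip": -0.2},
  {"xyz": [0, 0.02, 2.17], "twist": [0, 0, 0.15], "grip": -0.2},
  {"xyz": [0, 0.02, 2.17], "twist": [0, 0, 0.15], "grip": 0.3},
], force=45)

```text
clock: 20.5
position: [0.537, 0.2272, 0.0584]
ee_rot: [2.261, 2.18, -0.003]
force: [-0.6, -0.3, 0.5]
width: 0.536
```

Request:
jog_arm([
  {"xyz": [0, 0, 0], "twist": [0, 0, 0], "grip": 1},
  {"xyz": [0, 0, 0], "twist": [0, 0, 0], "grip": 1},
  {"xyz": [0, 0, 0], "twist": [0, 0, 0], "grip": 1},
  {"xyz": [0, 0, 0], "twist": [0, 0, 0], "grip": 1},
  {"xyz": [0, 0, 0], "twist": [0, 0, 0], "grip": 1},
])

```text
clock: 21.12
position: [0.538, 0.2282, 0.0606]
ee_rot: [2.259, 2.183, 0.003]
force: [-3.3, 0.5, 5.5]
width: 0.17
```

```bash
python3 -c "
from h import *
s=arm.observe();print(s['position']);go(.537,.2873,.064,88.8)"
```

```text
[0.53796295 0.22822175 0.06062921]
t 21.125 psi 88.04 xyz [ 0.984 -0.05  -0.055] twist [ 0.009 -0.006 -0.076] F [-3.3  0.5  5.5] w 0.17
```

Request:
jog_arm([
  {"xyz": [0, -0.02, -0.04], "twist": [0, 0, -0.04], "grip": 1},
  {"xyz": [0.03, -0.03, -0.1], "twist": [0, 0, -0.08], "grip": 1},
  {"xyz": [0.1, -0.04, -0.1], "twist": [0, 0, -0.08], "grip": 1},
  {"xyz": [0.22, -0.05, -0.1], "twist": [0, 0, -0.08], "grip": 1},
])

```text
clock: 21.62
position: [0.5368, 0.2352, 0.0658]
ee_rot: [2.244, 2.188, -0.003]
force: [2.0, -7.4, -3.4]
width: 0.167
```

```bash
python3 st.py
```

```text
[0.5368 0.2352 0.0658] r 0.09123309457511662 ang 89.59386389729374 [ 1.9628 -7.4031 -3.4491] [-1.2861 -0.4529  0.1767] 0.16655940980594336
t 21.625 psi 88.56 xyz [0. 0. 0.] twist [0.044 0.013 8.856] F [ 2.  -7.4 -3.4] w 0.167
```

Request:
jog_arm([
  {"xyz": [0.12, 0, 0], "twist": [0, 0, 0], "grip": 1},
  {"xyz": [0.25, 0, 0], "twist": [0, 0, 0], "grip": 1},
  {"xyz": [0.4, 0, 0], "twist": [0, 0, 0], "grip": 1},
])

```text
clock: 22.0
position: [0.536, 0.2662, 0.066]
ee_rot: [2.243, 2.199, 0.003]
force: [0.1, 1.1, -2.9]
width: 0.172
```

```bash
python3 st.py
```

```text
[0.536  0.2662 0.066 ] r 0.12223610273544626 ang 90.11094252262427 [ 0.0848  1.0662 -2.89  ] [-0.0689  0.0283  0.0026] 0.17158224987851042
t 22.0 psi 88.86 xyz [0. 0. 0.] twist [ 0.005 -0.011  8.886] F [ 0.1  1.1 -2.9] w 0.172
```

Free. Out a little more, then up.

Request:
jog_arm([
  {"xyz": [0.35, 0, 0], "twist": [0, 0, 0], "grip": 1},
  {"xyz": [0.35, 0, -0.4], "twist": [0, 0, 0], "grip": 1},
  {"xyz": [0.35, 0, -1.2], "twist": [0, 0, 0], "grip": 1},
  {"xyz": [0.35, 0, -2.2], "twist": [0, 0, 0], "grip": 1},
  {"xyz": [0.35, 0, -2.3], "twist": [0, 0, 0], "grip": 1},
])

```text
clock: 22.62
position: [0.5384, 0.2884, 0.2083]
ee_rot: [2.241, 2.198, 0.014]
force: [0.5, 0.2, -2.4]
width: 0.171
```

```bash
python3 - <<'E'
from h import *
np.set_printoptions(precision=4,suppress=True)
s=arm.observe();im=arm.get_image("wrist");cv2.imwrite("pics/w15.png",im)
hsv=cv2.cvtColor(im,cv2.COLOR_BGR2HSV);m=(hsv[...,1]<45)&(hsv[...,2]>140)
p=arm.camera_params("wrist");p=dict(K=np.array(p["mtx"]),k1=p["k1"],T=np.array(p["T_tool_cam"]))
for r in list(range(0,60,6))+[100,150,200,240]:
    c=np.where(m[r,200:360])[0]+200
    if len(c): P=pix(p,[(c.min()-.5,r),(c.max()+.5,r)],-.0075);print(r,len(c),P.mean(0)[:2],P[1,1]-P[0,1])
go(.4728,-.0198,.20,182.9)
E
```

```text
0 73 [0.1121 0.0003] 0.02429550117489121
6 70 [0.1103 0.0005] 0.0233918069114333
12 67 [0.1085 0.0003] 0.02248082985721158
18 64 [0.1067 0.0005] 0.02156255925680936
24 55 [0.1049 0.0003] 0.018606678284428788
30 47 [0.103  0.0003] 0.015966239307927295
36 47 [0.1011 0.0003] 0.01603314533563835
42 46 [0.0992 0.0005] 0.015758131298444205
48 46 [0.0973 0.0005] 0.01582491825562403
54 46 [0.0954 0.0005] 0.015892371486512166
100 44 [0.0802 0.0005] 0.015718183437319653
150 43 [0.0624 0.0003] 0.015957279515848556
200 41 [0.0432 0.0003] 0.015836953058294988
240 39 [0.0267 0.0002] 0.015579000248724634
t 22.675 psi 88.92 xyz [-5.153 -0.978  0.086] twist [ 0.04   0.011 -9.398] F [ 0.7 -0.8 -2.4] w 0.168
```

Request:
jog_arm([
  {"xyz": [-0.5, 0, 0], "twist": [0, 0, -0.7], "grip": 1},
  {"xyz": [-1.1, -0.2, 0], "twist": [0, 0, -1.6], "grip": 1},
  {"xyz": [-1.8, -0.4, 0], "twist": [0, 0, -2.6], "grip": 1},
  {"xyz": [-2.5, -0.6, 0], "twist": [0, 0, -3.6], "grip": 1},
  {"xyz": [-3.2, -0.8, 0], "twist": [0, 0, -4.6], "grip": 1},
])

```text
clock: 23.3
position: [0.483, 0.0948, 0.2023]
ee_rot: [1.196, 2.905, -0.001]
force: [0.1, -0.0, -2.2]
width: 0.173
```

```bash
python3 -c "
from h import *
go(.4728,-.0198,.12,182.9)"
```

```text
t 23.3 psi 135.23 xyz [-1.224 -1.475  1.374] twist [-3.000e-03  1.000e-03 -4.767e+00] F [ 0.1 -0.  -2.2] w 0.173
```

Request:
jog_arm([
  {"xyz": [-0.3, -0.4, 0], "twist": [0, 0, -1.0], "grip": 1},
  {"xyz": [-0.7, -0.8, 0.1], "twist": [0, 0, -2.0], "grip": 1},
  {"xyz": [-1.0, -1.2, 0.5], "twist": [0, 0, -3.0], "grip": 1},
  {"xyz": [-1.224, -1.475, 0.9], "twist": [0, 0, -4.0], "grip": 1},
  {"xyz": [-1.224, -1.475, 1.37], "twist": [0, 0, -4.77], "grip": 1},
])

```text
clock: 23.92
position: [0.4728, -0.0202, 0.1198]
ee_rot: [-0.074, 3.14, -0.0]
force: [1.2, 0.7, -2.6]
width: 0.168
```

Request:
jog_arm([
  {"xyz": [0, 0, 0], "twist": [0, 0, 0], "grip": 1},
  {"xyz": [0, 0, 0], "twist": [0, 0, 0], "grip": 1},
])

```text
clock: 24.18
position: [0.4738, -0.0187, 0.1216]
ee_rot: [-0.066, 3.139, 0.0]
force: [0.4, -0.6, -1.7]
width: 0.17
```

```bash
python3 - <<'E'
from h import *
np.set_printoptions(precision=4,suppress=True)
s=arm.observe();im=arm.get_image("wrist");cv2.imwrite("pics/w16.png",im);p=cam("wrist",s);print(s["position"])
hsv=cv2.cvtColor(im,cv2.COLOR_BGR2HSV);m=(hsv[...,2]<95)&(hsv[...,0]<14)&(hsv[...,1]>110)
ys,xs=np.where(m[60:260,200:370]);print(len(xs),xs.min()+200,xs.max()+200,ys.min()+60,ys.max()+60)
print(proj(p,[(.4728-.045,-.0198-.026,.036),(.4728-.045,-.0198+.026,.036)]))
go(.4728,-.0198,.033,182.9)
E
```

```text
[ 0.4738 -0.0187  0.1216]
1072 226 317 140 259
[[239.2769 154.3074]
 [322.94   157.8062]]
t 24.225 psi -177.56 xyz [ 0.028 -0.018  1.484] twist [ 0.001  0.016 -0.046] F [ 0.2 -0.8 -2.4] w 0.168
```

Request:
jog_arm([
  {"xyz": [0.028, -0.018, 0.4], "twist": [0, 0.016, -0.046], "grip": 1},
  {"xyz": [0.028, -0.018, 0.9], "twist": [0, 0.016, -0.046], "grip": 1},
  {"xyz": [0.028, -0.018, 1.25], "twist": [0, 0.016, -0.046], "grip": 1},
  {"xyz": [0.028, -0.018, 1.45], "twist": [0, 0.016, -0.046], "grip": 1},
  {"xyz": [0.028, -0.018, 1.48], "twist": [0, 0.016, -0.046], "grip": 1},
])

```text
clock: 24.85
position: [0.4729, -0.02, 0.0331]
ee_rot: [-0.082, 3.14, 0.0]
force: [-2.1, -0.2, 5.5]
width: 0.169
```

```bash
python3 st.py
```

```text
[ 0.4729 -0.02    0.0331] r 0.1757767196392564 ang -111.09894529337545 [-2.1035 -0.2486  5.4645] [0.3559 0.2036 0.0602] 0.16879393593402545
t 24.85 psi -177.01 xyz [0. 0. 0.] twist [ -0.002   0.003 -17.701] F [-2.1 -0.2  5.5] w 0.169
```

Request:
jog_arm([
  {"xyz": [0, 0, 0], "twist": [0, 0, 0], "grip": 0.3},
  {"xyz": [0, 0, 0], "twist": [0, 0, 0], "grip": 0},
  {"xyz": [0, 0, 0], "twist": [0, 0, 0], "grip": 0},
  {"xyz": [0, 0, -0.5], "twist": [0, 0, 0], "grip": 0},
  {"xyz": [0, 0, -1.5], "twist": [0, 0, 0], "grip": 0},
])

```text
clock: 25.48
position: [0.471, -0.0205, 0.1225]
ee_rot: [0.082, -3.136, 0.001]
force: [1.4, 0.6, 0.5]
width: 0.499
```

```bash
python3 - <<'E'
from h import *
np.set_printoptions(precision=4,suppress=True)
s=arm.observe();im=arm.get_image("wrist");cv2.imwrite("pics/w17.png",im);p=cam("wrist",s)
hsv=cv2.cvtColor(im,cv2.COLOR_BGR2HSV);m=(hsv[...,1]<45)&(hsv[...,2]>140)
for r in (30,60,90,120,180,230):
    c=np.where(m[r,200:360])[0]+200
    if len(c): print(r,len(c),pix(p,[(c.mean(),r)],.04)[0,:2])
go(.50,-.28,.30,150)
E
```

```text
30 31 [ 0.3537 -0.0266]
60 31 [ 0.3693 -0.0258]
90 27 [ 0.3856 -0.0249]
120 27 [ 0.4026 -0.024 ]
180 24 [ 0.439  -0.0218]
230 23 [ 0.4721 -0.0204]
t 25.525 psi -177.12 xyz [-0.218 -4.326 -2.837] twist [0.011 0.029 3.288] F [ 2.4 -0.9  4.9] w 0.502
```

Request:
jog_arm([
  {"xyz": [0, -0.1, -0.9], "twist": [0, 0, 0.3], "grip": 0},
  {"xyz": [0, -0.6, -1.7], "twist": [0, 0, 1.0], "grip": -0.3},
  {"xyz": [-0.1, -1.5, -2.0], "twist": [0, 0, 1.8], "grip": -0.3},
  {"xyz": [-0.2, -2.4, -2.4], "twist": [0, 0, 2.6], "grip": -0.3},
  {"xyz": [-0.2, -3.3, -2.8], "twist": [0, 0, 3.3], "grip": -0.3},
])

```text
clock: 26.15
position: [0.495, -0.2189, 0.2919]
ee_rot: [0.818, 3.033, 0.001]
force: [1.1, -0.2, -0.4]
width: 0.646
```

Request:
jog_arm([
  {"xyz": [0.5, -0.85, 0], "twist": [0, 0, 0], "grip": -0.3},
  {"xyz": [0.5, -0.85, 0], "twist": [0, 0, 0], "grip": -0.3},
  {"xyz": [0.5, -0.85, 0], "twist": [0, 0, 0], "grip": -0.3},
])

```text
clock: 26.52
position: [0.4434, -0.2463, 0.2909]
ee_rot: [0.814, 3.034, 0.001]
force: [0.3, 0.5, -0.0]
width: 0.648
```

```bash
cat > cr.py <<'E'
from h import *
import sys
np.set_printoptions(precision=4,suppress=True)
s=arm.observe();im=arm.get_image("wrist");cv2.imwrite(f"pics/c{s['clock']:.2f}.png",im);p=cam("wrist",s);print(s["position"],s["clock"])
hsv=cv2.cvtColor(im,cv2.COLOR_BGR2HSV);h=hsv[...,0]
m=((h>=8)&(h<=18)&(hsv[...,1]>150)&(hsv[...,2]>60)).astype(np.uint8)
# stone patch = dark brown; look only within stone outline +margin
m=cv2.morphologyEx(m,cv2.MORPH_OPEN,np.ones((3,3)))
n,l,st,c=cv2.connectedComponentsWithStats(m)
for i in range(1,n):
    if 250<st[i,4]<9000:
        P=pix(p,[c[i]],.092)[0];hh=hsv[l==i].mean(0)
        pts=np.argwhere(l==i)[:,::-1].astype(float);W=pix(p,pts,.095)[:,:2]
        r=cv2.minAreaRect((W*1000).astype(np.float32))
        print(c[i].round(0),st[i,4],P[:2],"hsv",hh.round(0),"rect",np.round(r[0],0),np.round(r[1],0),round(r[2],0))
E
python3 cr.py
```

```text
[ 0.4434 -0.2463  0.2909] 26.525
[179. 228.] 1569 [ 0.4299 -0.3515] hsv [ 14. 172. 153.] rect [ 430. -350.] [48. 35.] 1.0
[342. 227.] 1142 [ 0.5082 -0.2132] hsv [ 14. 170. 173.] rect [ 507. -213.] [42. 29.] 17.0
[234. 283.] 1258 [ 0.5072 -0.3371] hsv [ 14. 175. 127.] rect [ 506. -336.] [33. 48.] 74.0
```

Three brown crusts found at (0.430,-0.350), (0.506,-0.336) and (0.507,-0.213). Only these match the brown hue (H≈14); the look-alikes are yellow and off the stone. Picking the first.

```bash
python3 -c "
from h import *
go(.430,-.350,.089,181)"
```

```text
t 26.575 psi 150.06 xyz [-0.667 -1.621  3.362] twist [ 3.000e-03 -0.000e+00 -3.094e+00] F [ 1.4  0.5 -0.1] w 0.651
```

Request:
jog_arm([
  {"xyz": [-0.3, -0.7, 0.5], "twist": [0, 0, -1.0], "grip": -0.3},
  {"xyz": [-0.667, -1.4, 1.0], "twist": [0, 0, -2.0], "grip": -0.3},
  {"xyz": [-0.667, -1.62, 1.8], "twist": [0, 0, -3.09], "grip": -0.3},
  {"xyz": [-0.667, -1.62, 2.4], "twist": [0, 0, -3.09], "grip": -0.3},
  {"xyz": [-0.667, -1.62, 2.4], "twist": [0, 0, -3.09], "grip": -0.3},
])

```text
clock: 27.2
position: [0.4287, -0.349, 0.1443]
ee_rot: [0.026, -3.136, -0.005]
force: [-0.1, 0.9, 1.0]
width: 0.65
```

```bash
python3 cr.py; python3 -c "
from h import *
go(.430,-.350,.089,181)"
```

```text
[ 0.4287 -0.349   0.1443] 27.2
[274. 247.] 4420 [ 0.4297 -0.3519] hsv [ 14. 174. 131.] rect [ 429. -352.] [52. 31.] 1.0
[295. 366.] 1893 [ 0.511  -0.3379] hsv [ 15. 171. 175.] rect [ 509. -337.] [26. 37.] 1.0
t 27.25 psi -179.08 xyz [-0.007 -0.003  0.954] twist [ 0.007 -0.013 -0.008] F [-0.8 -0.   1. ] w 0.651
```

Request:
jog_arm([
  {"xyz": [0, -0.02, 0.5], "twist": [0, 0, 0], "grip": -0.3},
  {"xyz": [0, -0.02, 0.95], "twist": [0, 0, 0], "grip": -0.3},
  {"xyz": [0, -0.02, 0.95], "twist": [0, 0, 0], "grip": 1},
  {"xyz": [0, -0.02, 0.95], "twist": [0, 0, 0], "grip": 1},
  {"xyz": [0, -0.02, 0.95], "twist": [0, 0, 0], "grip": 1},
], force=20)

```text
clock: 27.88
position: [0.4303, -0.3526, 0.0914]
ee_rot: [-0.025, 3.14, -0.002]
force: [-0.1, -0.5, 0.3]
width: 0.374
```

Request:
jog_arm([
  {"xyz": [0, 0, 0], "twist": [0, 0, 0], "grip": 1},
  {"xyz": [0, 0, -0.5], "twist": [0, 0, 0], "grip": 1},
  {"xyz": [0, 0, -1.5], "twist": [0, 0, 0], "grip": 1},
  {"xyz": [0, 0, -1.8], "twist": [0, 0, 0], "grip": 1},
])

```text
clock: 28.38
position: [0.4304, -0.3536, 0.2017]
ee_rot: [-0.023, 3.137, -0.005]
force: [-0.5, -0.5, -0.8]
width: 0.347
```

```bash
python3 -c "
from h import *
go(.662,-.140,.20,180);go(.662,-.140,.09,180)"
```

```text
t 28.375 psi -179.14 xyz [-3.913  3.501  0.035] twist [-0.017  0.025  0.086] F [-0.5 -0.5 -0.8] w 0.347
t 28.375 psi -179.14 xyz [-3.905  3.507  1.869] twist [-0.017  0.025  0.086] F [-0.5 -0.5 -0.8] w 0.347
```

Request:
jog_arm([
  {"xyz": [-0.6, 0.5, 0], "twist": [0, 0, 0.09], "grip": 1},
  {"xyz": [-1.3, 1.2, 0], "twist": [0, 0, 0.09], "grip": 1},
  {"xyz": [-2.0, 1.8, 0], "twist": [0, 0, 0.09], "grip": 1},
  {"xyz": [-2.7, 2.4, 0], "twist": [0, 0, 0.09], "grip": 1},
  {"xyz": [-3.4, 3.05, 0], "twist": [0, 0, 0.09], "grip": 1},
])

```text
clock: 29.0
position: [0.6317, -0.1649, 0.1985]
ee_rot: [0.001, 3.141, -0.001]
force: [0.1, -0.4, 0.6]
width: 0.35
```

Request:
jog_arm([
  {"xyz": [-0.51, 0.45, 0.2], "twist": [0, 0, 0], "grip": 1},
  {"xyz": [-0.51, 0.45, 0.9], "twist": [0, 0, 0], "grip": 1},
  {"xyz": [-0.51, 0.45, 1.8], "twist": [0, 0, 0], "grip": 1},
  {"xyz": [-0.51, 0.45, 1.8], "twist": [0, 0, 0], "grip": 1},
])

```text
clock: 29.5
position: [0.6583, -0.1378, 0.0864]
ee_rot: [-0.0, -3.134, -0.002]
force: [-0.6, 0.6, 0.0]
width: 0.347
```

```bash
python3 - <<'E'
from h import *
s=arm.observe();print(s["position"],s["force"],s["width"],s["joints"].round(2))
im=arm.get_image("scene");cv2.imwrite("pics/s20.png",im);im2=arm.get_image("wrist");cv2.imwrite("pics/w20.png",im2)
p=cam("wrist",s);a=cam("scene");q=[(.607,-.184,.085),(.607,-.034,.085),(.717,-.184,.085),(.717,-.034,.085)];print(proj(p,q).round(0).tolist(),proj(a,q).round(0).tolist())
E
```

```text
[ 0.65825187 -0.13784767  0.08642904] [-0.63935038  0.63219115  0.00527269] 0.34730478658982095 [-0.19  0.7   0.52  1.62 -0.41  0.93  2.04]
[[166.0, 174.0], [536.0, 174.0], [186.0, 396.0], [491.0, 395.0]] [[207.0, 249.0], [272.0, 241.0], [209.0, 289.0], [280.0, 279.0]]
```

Request:
jog_arm([
  {"xyz": [0, 0.1, 0], "twist": [0, 0, 0], "grip": 0.15},
  {"xyz": [0, 0.1, 0], "twist": [0, 0, 0], "grip": 0.15},
  {"xyz": [0, 0.1, -0.4], "twist": [0, 0, 0], "grip": 0.1},
  {"xyz": [0, 0.1, -1.2], "twist": [0, 0, 0], "grip": -0.3},
  {"xyz": [0, 0.1, -1.9], "twist": [0, 0, 0], "grip": -0.3},
])

```text
clock: 30.22
position: [0.6613, -0.1331, 0.2064]
ee_rot: [0.0, 3.14, -0.0]
force: [0.8, -0.4, -0.0]
width: 0.616
```

```bash
python3 -c "
from h import *
s=arm.observe();print(s['width'])
im=arm.get_image('scene');cv2.imwrite('pics/s21.png',im)
hsv=cv2.cvtColor(im,cv2.COLOR_BGR2HSV);h=hsv[...,0]
m=((h>=8)&(h<=18)&(hsv[...,1]>150)&(hsv[...,2]>60))[245:300,205:285];ys,xs=np.where(m);print('bin brown',len(xs),xs.mean()+205,ys.mean()+245)
go(.507,-.336,.20,164);go(.507,-.336,.145,164)"
```

```text
0.6160596593994577
bin brown 645 261.3922480620155 271.3984496124031
t 30.275 psi 179.98 xyz [ 2.613 -3.365  0.19 ] twist [-1.000e-03  5.300e-02  1.598e+00] F [ 1.5 -1.4  4.5] w 0.636
t 30.275 psi 179.98 xyz [ 2.621 -3.363  1.107] twist [-1.000e-03  5.300e-02  1.598e+00] F [ 1.5 -1.4  4.5] w 0.636
```

Request:
jog_arm([
  {"xyz": [0.5, -0.7, 0], "twist": [0, 0, 0.4], "grip": -0.3},
  {"xyz": [1.1, -1.4, 0], "twist": [0, 0, 0.8], "grip": -0.3},
  {"xyz": [1.7, -2.2, 0], "twist": [0, 0, 1.2], "grip": -0.3},
  {"xyz": [2.2, -2.9, 0.2], "twist": [0, 0, 1.6], "grip": -0.3},
  {"xyz": [2.62, -3.36, 0.8], "twist": [0, 0, 1.6], "grip": -0.3},
])

```text
clock: 30.9
position: [0.5036, -0.3379, 0.158]
ee_rot: [0.441, 3.105, -0.004]
force: [1.1, 0.2, -0.2]
width: 0.647
```

Request:
jog_arm([
  {"xyz": [0, 0, 0.3], "twist": [0, 0, 0], "grip": -0.3},
  {"xyz": [0, 0, 0.3], "twist": [0, 0, 0], "grip": -0.3},
])

```text
clock: 31.15
position: [0.504, -0.3334, 0.1371]
ee_rot: [-0.436, -3.11, -0.002]
force: [0.2, -0.5, 0.6]
width: 0.652
```

```bash
python3 cr.py; python3 -c "
from h import *
go(.508,-.336,.089,164)"
```

```text
[ 0.504  -0.3334  0.1371] 31.15
[497. 199.] 4426 [ 0.5079 -0.214 ] hsv [ 14. 168. 172.] rect [ 507. -216.] [45. 31.] 18.0
[275. 257.] 4296 [ 0.5073 -0.3371] hsv [ 14. 171. 140.] rect [ 507. -337.] [31. 48.] 74.0
t 31.2 psi 164.08 xyz [-0.061 -0.027  0.817] twist [ 0.004 -0.001  0.008] F [0.2 0.3 0.3] w 0.647
```

Request:
jog_arm([
  {"xyz": [-0.055, -0.045, 0.4], "twist": [0, 0, 0], "grip": -0.3},
  {"xyz": [-0.055, -0.045, 0.8], "twist": [0, 0, 0], "grip": -0.3},
  {"xyz": [-0.055, -0.045, 0.8], "twist": [0, 0, 0], "grip": 1},
  {"xyz": [-0.055, -0.045, 0.8], "twist": [0, 0, 0], "grip": 1},
  {"xyz": [-0.055, -0.045, 0.8], "twist": [0, 0, 0], "grip": 1},
])

```text
clock: 31.82
position: [0.5072, -0.3382, 0.0911]
ee_rot: [0.436, 3.109, -0.001]
force: [0.5, 0.2, 0.4]
width: 0.374
```

Request:
jog_arm([
  {"xyz": [0, 0, 0], "twist": [0, 0, 0], "grip": 1},
  {"xyz": [0, 0, -0.5], "twist": [0, 0, -0.4], "grip": 1},
  {"xyz": [0, 0, -1.5], "twist": [0, 0, -1.2], "grip": 1},
  {"xyz": [0, 0, -1.8], "twist": [0, 0, -1.6], "grip": 1},
])

```text
clock: 32.33
position: [0.5073, -0.3396, 0.2018]
ee_rot: [-0.004, 3.137, -0.005]
force: [0.4, -0.2, -0.4]
width: 0.351
```

```bash
python3 -c "
from h import *
go(.66,-.110,.20,180);go(.66,-.110,.095,180)"
```

```text
t 32.325 psi -179.86 xyz [-2.554  3.82   0.031] twist [-0.017  0.025  0.014] F [ 0.4 -0.2 -0.4] w 0.351
t 32.325 psi -179.86 xyz [-2.547  3.825  1.781] twist [-0.017  0.025  0.014] F [ 0.4 -0.2 -0.4] w 0.351
```

Request:
jog_arm([
  {"xyz": [-0.45, 0.65, 0], "twist": [0, 0, 0], "grip": 1},
  {"xyz": [-1.0, 1.5, 0], "twist": [0, 0, 0], "grip": 1},
  {"xyz": [-1.55, 2.3, 0], "twist": [0, 0, 0], "grip": 1},
  {"xyz": [-2.1, 3.15, 0], "twist": [0, 0, 0], "grip": 1},
  {"xyz": [-2.55, 3.82, 0.1], "twist": [0, 0, 0], "grip": 1},
])

```text
clock: 32.95
position: [0.6608, -0.1061, 0.1924]
ee_rot: [-0.002, 3.14, 0.001]
force: [0.1, -1.2, -0.0]
width: 0.349
```

Request:
jog_arm([
  {"xyz": [0, 0, 0.8], "twist": [0, 0, 0], "grip": 1},
  {"xyz": [0, 0, 1.65], "twist": [0, 0, 0], "grip": 1},
  {"xyz": [0, 0, 1.65], "twist": [0, 0, 0], "grip": 0.3},
  {"xyz": [0, 0, 1.65], "twist": [0, 0, 0], "grip": 0},
  {"xyz": [0, 0, 0.9], "twist": [0, 0, 0], "grip": 0},
])

```text
clock: 33.58
position: [0.6585, -0.1087, 0.1381]
ee_rot: [-0.001, -3.139, -0.0]
force: [1.3, 0.2, 0.2]
width: 0.488
```

Request:
jog_arm([
  {"xyz": [0, 0, -0.4], "twist": [0, 0, 0], "grip": -0.1},
  {"xyz": [0, 0, -0.9], "twist": [0, 0, 0], "grip": -0.3},
])

```text
clock: 33.83
position: [0.6602, -0.1095, 0.1959]
ee_rot: [0.001, 3.138, -0.0]
force: [0.1, -0.1, 0.7]
width: 0.612
```

```bash
python3 -c "
from h import *
s=arm.observe();print(s['position'],s['width'],s['joints'][6])
im=arm.get_image('scene');cv2.imwrite('pics/s22.png',im)
hsv=cv2.cvtColor(im,cv2.COLOR_BGR2HSV);h=hsv[...,0]
m=((h>=8)&(h<=18)&(hsv[...,1]>150)&(hsv[...,2]>60))[245:300,205:285];ys,xs=np.where(m);print('bin brown',len(xs),xs.mean()+205,ys.mean()+245)
go(.507,-.215,.145,198)"
```

```text
[ 0.66020927 -0.10954414  0.19588449] 0.6122441148994546 1.9432638304109722
bin brown 739 259.5250338294993 272.4167794316644
t 33.875 psi 179.94 xyz [ 2.591 -1.746  0.899] twist [-0.014  0.052 -1.806] F [ 2.4 -0.5  2.3] w 0.633
```

Request:
jog_arm([
  {"xyz": [0.6, -0.4, 0], "twist": [0, 0, -0.4], "grip": -0.3},
  {"xyz": [1.2, -0.8, 0], "twist": [0, 0, -0.9], "grip": -0.3},
  {"xyz": [1.9, -1.3, 0], "twist": [0, 0, -1.4], "grip": -0.3},
  {"xyz": [2.59, -1.746, 0.2], "twist": [0, 0, -1.8], "grip": -0.3},
  {"xyz": [2.59, -1.746, 0.9], "twist": [0, 0, -1.8], "grip": -0.3},
])

```text
clock: 34.5
position: [0.5035, -0.2183, 0.1423]
ee_rot: [-0.482, 3.097, -0.006]
force: [0.8, 0.5, 1.2]
width: 0.649
```

Request:
jog_arm([
  {"xyz": [0, 0, 0], "twist": [0, 0, 0], "grip": -0.3},
  {"xyz": [0, 0, 0], "twist": [0, 0, 0], "grip": -0.3},
])

```text
clock: 34.75
position: [0.5054, -0.2139, 0.1399]
ee_rot: [-0.491, 3.101, -0.002]
force: [0.4, -0.1, -1.3]
width: 0.649
```

```bash
python3 cr.py; python3 -c "
from h import *
go(.507,-.215,.089,198)"
```

```text
[ 0.5054 -0.2139  0.1399] 34.75
[280. 252.] 3425 [ 0.5079 -0.2135] hsv [ 14. 170. 145.] rect [ 507. -214.] [43. 28.] 18.0
t 34.8 psi -161.97 xyz [-0.014 -0.024  0.848] twist [-0.01   0.014  0.003] F [ 0.4 -0.1  0. ] w 0.653
```

Request:
jog_arm([
  {"xyz": [-0.025, -0.005, 0.4], "twist": [0, 0, 0], "grip": -0.3},
  {"xyz": [-0.025, -0.005, 0.85], "twist": [0, 0, 0], "grip": -0.3},
  {"xyz": [-0.025, -0.005, 0.85], "twist": [0, 0, 0], "grip": 1},
  {"xyz": [-0.025, -0.005, 0.85], "twist": [0, 0, 0], "grip": 1},
  {"xyz": [-0.025, -0.005, 0.85], "twist": [0, 0, 0], "grip": 1},
])

```text
clock: 35.42
position: [0.506, -0.2134, 0.0876]
ee_rot: [-0.492, 3.102, -0.001]
force: [0.3, 0.1, 0.1]
width: 0.371
```

Request:
jog_arm([
  {"xyz": [0, 0, 0], "twist": [0, 0, 0], "grip": 1},
  {"xyz": [0, 0, -0.5], "twist": [0, 0, 0.4], "grip": 1},
  {"xyz": [0, 0, -1.5], "twist": [0, 0, 1.2], "grip": 1},
  {"xyz": [0, 0, -1.8], "twist": [0, 0, 1.8], "grip": 1},
])

```text
clock: 35.92
position: [0.5067, -0.2143, 0.1982]
ee_rot: [0.007, 3.137, -0.002]
force: [-0.2, -0.0, -0.6]
width: 0.324
```

```bash
python3 -c "
from h import *
go(.66,-.090,.20,180);go(.66,-.090,.095,180)"
```

```text
t 35.925 psi 179.74 xyz [-2.547  2.083 -0.022] twist [-0.006  0.024 -0.026] F [-0.2 -0.  -0.6] w 0.324
t 35.925 psi 179.74 xyz [-2.539  2.085  1.728] twist [-0.006  0.024 -0.026] F [-0.2 -0.  -0.6] w 0.324
```

Request:
jog_arm([
  {"xyz": [-0.6, 0.5, 0], "twist": [0, 0, 0], "grip": 1},
  {"xyz": [-1.3, 1.0, 0], "twist": [0, 0, 0], "grip": 1},
  {"xyz": [-2.0, 1.6, 0], "twist": [0, 0, 0], "grip": 1},
  {"xyz": [-2.55, 2.08, 0], "twist": [0, 0, 0], "grip": 1},
  {"xyz": [-2.55, 2.08, 0.1], "twist": [0, 0, 0], "grip": 1},
])

```text
clock: 36.55
position: [0.6609, -0.0843, 0.1881]
ee_rot: [-0.009, 3.141, 0.002]
force: [-0.5, -1.0, -0.6]
width: 0.325
```

Request:
jog_arm([
  {"xyz": [0, 0, 0.8], "twist": [0, 0, 0], "grip": 1},
  {"xyz": [0, 0, 1.6], "twist": [0, 0, 0], "grip": 1},
  {"xyz": [0, 0, 1.6], "twist": [0, 0, 0], "grip": 0.3},
  {"xyz": [0, 0, 1.6], "twist": [0, 0, 0], "grip": 0},
  {"xyz": [0, 0, 0.9], "twist": [0, 0, 0], "grip": 0},
])

```text
clock: 37.17
position: [0.6575, -0.0887, 0.1351]
ee_rot: [-0.001, -3.139, -0.0]
force: [1.3, 0.5, 0.4]
width: 0.488
```

Request:
jog_arm([
  {"xyz": [0.2, 0, -0.8], "twist": [0, 0, 0], "grip": 0},
  {"xyz": [0.8, 0, -1.7], "twist": [0, 0, 0], "grip": 0},
  {"xyz": [1.4, -0.2, -2.4], "twist": [0, 0, 0], "grip": 0},
  {"xyz": [1.8, -0.6, -2.6], "twist": [0, 0, 0], "grip": 0},
  {"xyz": [1.8, -0.6, -2.6], "twist": [0, 0, 0], "grip": 0},
])

```text
clock: 37.8
position: [0.5496, -0.1281, 0.2953]
ee_rot: [0.008, 3.135, -0.0]
force: [0.8, 0.9, -0.2]
width: 0.498
```

```bash
python3 - <<'E'
from h import *
s=arm.observe();print(s["position"],s["clock"])
w=arm.get_image("wrist");sc=arm.get_image("scene");sd=arm.get_image("side")
for n,i in(("w",w),("s",sc),("d",sd)): cv2.imwrite(f"pics/{n}99.png",i)
z=np.vstack([np.hstack([cv2.resize(w,(400,300)),cv2.resize(sc[150:300,100:300],(400,300),interpolation=cv2.INTER_CUBIC)]),np.hstack([cv2.resize(sd[70:295,160:460],(400,300)),cv2.resize(sc,(400,300))])])
cv2.imwrite("pics/m99.png",z)
E
```

```text
[ 0.54964307 -0.12814873  0.29525714] 37.8
```

View pics/m99.png

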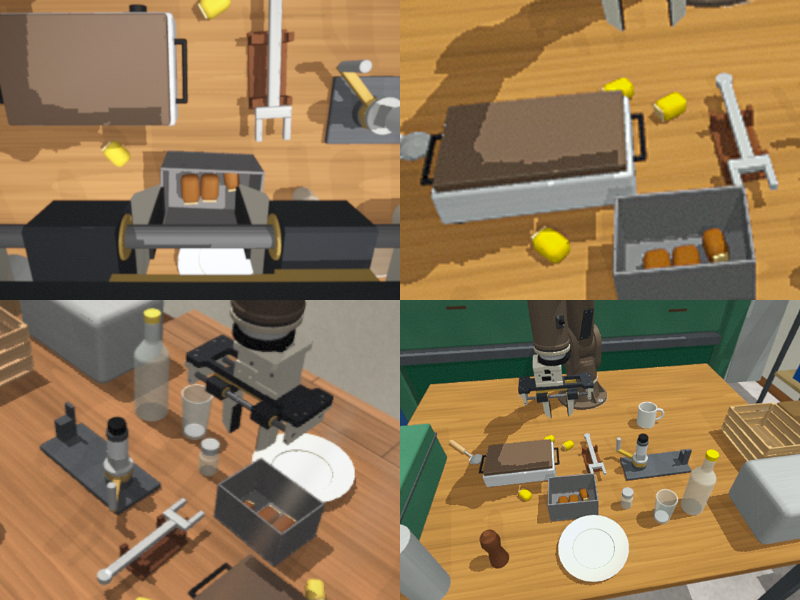

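Final picture: all three crusts are in the bin below the rim, the stone is clear, and the spanner is on its rest as at the start (end at (262,189), jaw tip at (287,240) in scene pixels). The tubes are home, the pin is round, and the tableware hasn't moved.

```bash
python3 -c "
from h import *
print(arm.sign_off()); print(arm.observe()['clock'])"
```

```text
the job is handed in; nothing more can be done
None
the job is handed in; nothing more can be done
```

The job is done and handed in at about 38 s on the robot's clock. The hand-in itself reports no verdict.

- **Tubes:** I pushed both fully home, inner tube first. The push ended at a firm stop (55 N) with the fingertips at about 155 mm, which is the home height.
- **Spanner and locknut:** I fitted the spanner on the stem's flats with the handle on the shelf. I then swung the pin clockwise about 95° until the force jumped to about 31 N at the hard stop, and laid the spanner back on its rest.
- **Bread ends:** I found three brown ones and put all three in the bin. I left the yellow look-alikes alone.

**Last checks:** The final pictures show the crusts below the rim, one of them leaning on the bin wall. The spanner end and jaw are within about 3 px of where they started, and the tubes are home. The tableware looked unmoved, judged by eye only.

**Not confirmed:**
- **Stem angle:** I could not read it directly. I inferred it stayed in range from the spanner's small play against the stop.
- **Locknut:** I judged it tight from the pin's swing and the force jump.
- **Spanner drag:** It dragged slightly (about 7 N) coming off the stem, then slid free.

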